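# Load the dead-weight tester until it floats

### The arm

A 6-joint arm with a two-finger parallel gripper is mounted at the origin on the work surface. World frame = base frame: x ahead of the robot, y to its left, z up, the work surface at z = 0. Lengths are in mm, angles in rad, forces in N, time in s.
With the tool pointing down it reaches from about 275 to 750 mm from the base axis. Payload 10.2 kg.
Tool frame: the origin (TCP) lies midway between the tips of the shut fingers; the grasp point (between the pads) lies grasp_offset behind it (grasp_offset is the distance from the TCP to the grasp point, in mm); x points along the fingers, z is the direction in which the jaws open and shut, and the axes are right-handed (so a half turn about x gives the same grasp; the last joint's range is limited). The gripper opens to 85 mm and grips with 20 to 120 N. Pads are 22 mm wide; open, the fingers measure 114 mm over their backs; the gripper's body (76 mm by 85 mm) begins 54 mm behind the grasp point. The pads swing forward as they close: fully open they stand 13 mm farther back than shut.
Start: joints at [1.125, 0.313, 1.498, -0, 1.331, -0.223], TCP at [116.017, 512.027, 231.294] pointing down, gripper open.
Joint ranges: [-2.94, 2.94], [-0.97, 2.17], [0.19, 2.56], [-1.23, 4.37], [0.02, 3.11], [-2.88, 2.88]. Speed limits (rad/s): [2.39, 2.39, 3.01, 3.14, 3.14, 3.14].

### API

Orientations are given as a unit quaternion [w, x, y, z].
In Python, from rig import sense, capture, calibration, finish_job, grasp_offset gives the robot as it stands.
- The arm moves only by the shell command python3 -m jog 'ROWS' [FORCE]. ROWS is JSON, a list of rows, each an object with "linear": the shift along the tool's x, y, z scaled (see below), a list of three; "rotation": the turn, a rotation vector about the tool's x, y, z scaled (see below), a list of three; "grip": the finger opening in mm, from 0 to 85.4. A call has 1 to 20 rows; each row is the pose to reach, as a shift and turn from the pose measured when the call began, along the tool's axes at that moment; what a row does not reach only later rows make up. The controller multiplies each number of a shift by 0.3 m and each number of a turn by 0.5 rad. A row lasts 1/12 s, in which the tool goes at most 41.7 mm and 7.16 degrees, less where a joint would pass 70% of its speed; a pose out of reach is approached as far as the arm can. A call with a number of a shift or a turn outside -1 to 1 is refused whole. A call with a gripper value outside its range is refused whole. The fingers move at their own pace and stop on an object; FORCE is the grip in N (left out, the last holds). Time passes only in rows, so rows that repeat a pose let the fingers close. It gives the time, the measured TCP pose, the force and the opening at its end, in the units of the state.
- sense(): the state, without advancing time (a new reading comes with each control period).
- capture(name): name is "scene" or "top" or "wrist"; returns (picture, depth): 480x640x3 uint8, red, green, blue; 480x640 float32, mm along the optical axis (not along the pixel's ray), 0 where there is no reading.
- calibration(name): a dict with "intrinsics" (3x3 intrinsics, pixels), "world_from_camera" (4x4, takes a point from camera to world coordinates). Camera axes: x right, y up, looking along -z (the intrinsics and any distortion apply to the point x, -y, -z); pixel columns grow to the right and rows downward; lengths in mm; the calibration is good to about 2 mm. A picture is of the moment at which its call begins: read the wrist's pose just before it. calibration takes no time and is no camera call; for the wrist camera it gives the pose at the moment of the call.
- finish_job(): hands the job in, once; it reports no verdict.
The state is a dict: "time_s": time; "joints": joint angles; "dq": joint speeds; "tau": joint torques, N m; "eef_pos": TCP position; "ee_rot": TCP orientation; "force": force on the tool from outside, world axes, zero at the start; "wrist_torque": the same for the moment, N m; "grip_width": opening from 0.0 (shut) to 1.0 (fully open).
Only numpy, scipy, OpenCV 4.12 (cv2) and the standard library are available. Lean on these libraries where they do the work, as an engineer would, in place of code of your own. Each camera call takes 0.05 s, during which the arm holds its last target.

### The job

Load the tray of the dead-weight tester with the ring weights from the rack, one at a time and lowered gently over the spindle, until the tray's red pointer stands in the green band of the float scale. Never force a weight down or drive the pointer into the red zone; leave the weights that are not needed on the rack and the other things where they are.

Things in the scene. Friction and masses are not known exactly. Their poses are not given: they have to be found in the camera images.
- tester: Dead-weight pressure tester, fixed: grey housing 260 x 340 mm, 112 mm high. Origin: centre of its underside; x to its back, y to its left, z up. The weight tray stands over its front right part. A dial gauge (top 255 mm high) stands at the back left, 188 mm from the tray axis, an oil cup (168 mm high) at the back, 143 mm from it; a capstan handle sticks out in front at the left.
- tray_axis (a point): Nominal axis of piston and tray, a point fixed to the housing (x -50, y -70 mm of the tester), 193 mm above the bench: the level of the tray disc's top when the tray is at its top stop. The disc: diameter 96, 8 mm thick. On its middle is a round seat, diameter 42, 12 mm high, on which the weights lie, up to three one upon another.
- spindle_end (a point): Nominal end of the tray's spindle at the top stop, a point fixed to the housing 60 mm above tray_axis. Spindle: diameter 12, 48 mm long above the seat, edge chamfered 0.6 mm; it sinks with the tray. Its guide has side play: the true spindle stands 2 to 6 mm sideways of this point, which way is not measured. Friction (about 4 N) holds it there; pushed harder it shifts and stays.
- tray (a joint): How far the tray has sunk below its top stop, in m (0 = top stop, 0.038 = bottom stop). It floats on the pressure as on a soft spring, 3.7 mm per N; one weight sinks it by 9 mm once it has left the top stop. The load at which it leaves the top stop is unknown (up to 3.5 N), so two or three weights are needed. Pointer in the green band = 0.012 to 0.024, in the red zone from 0.029.
- float_scale (a point): Middle of the green band on the fixed white float scale, a plate 24 mm wide and 3 mm thick, 78 mm to the right (-y) of the tray axis, its top 5 mm above tray_axis; readable from both faces. A red pointer on the tray's right edge moves down along it as the tray sinks: above the green band too light, below it too heavy; 5 mm below the green band begins the red zone.
- rack: Wooden rack for the weights, fixed, 84 (x) x 300 (y) x 10 mm. Origin: centre of its underside. Four black seats (diameter 42, top 22 mm above the bench) in a row along y at -112.5, -37.5, 37.5 and 112.5 mm, each with a stud of diameter 10 that rises 10 mm above the seat. Most room for the fingers is across the row (along x).
- weight1_c (a point): Centre (half-way up) of steel ring weight 1: outer diameter 56, bore 14, height 14 mm, 250 g; lies flat on its rack seat over the stud, its underside 22 mm above the bench. z is the ring's axis. Grip it across its outside; the fingertips have 12 mm free below its underside beside the seat, on the rack as on the tray.
- weight2_c (a point): Centre (half-way up) of steel ring weight 2: outer diameter 56, bore 14, height 14 mm, 250 g; lies flat on its rack seat over the stud, its underside 22 mm above the bench. z is the ring's axis. Grip it across its outside; the fingertips have 12 mm free below its underside beside the seat, on the rack as on the tray.
- weight3_c (a point): Centre (half-way up) of steel ring weight 3: outer diameter 56, bore 14, height 14 mm, 250 g; lies flat on its rack seat over the stud, its underside 22 mm above the bench. z is the ring's axis. Grip it across its outside; the fingertips have 12 mm free below its underside beside the seat, on the rack as on the tray.
- weight4_c (a point): Centre (half-way up) of steel ring weight 4: outer diameter 56, bore 14, height 14 mm, 250 g; lies flat on its rack seat over the stud, its underside 22 mm above the bench. z is the ring's axis. Grip it across its outside; the fingertips have 12 mm free below its underside beside the seat, on the rack as on the tray.
- sample_bottle: Bystander, to be left alone: white plastic bottle with red cap, 64 mm across, 130 mm high. Origin at the middle of its underside.
- beaker: Bystander, to be left alone: glass beaker, 70 mm across, 90 mm high. Origin at the middle of its underside.
- spanner: Bystander, to be left alone: open-ended spanner, 150 mm long, lying flat. Origin at the middle of its underside.
- spare_gauge: Bystander, to be left alone: spare dial gauge lying on its back, 80 mm across, 27 mm high, with a brass stem 35 mm long. Origin at the middle of its underside.
- adapter: Bystander, to be left alone: small brass pipe adapter, 26 mm across, 32 mm high. Origin at the middle of its underside.
- oil_jar: Bystander, to be left alone: amber jar with black cap, 48 mm across, 60 mm high. Origin at the middle of its underside.
Mind the look-alikes: they are no part of the job. Leave any orange or yellow look-alike of the part that bears weight4_c alone. What is shaped like the part that bears weight3_c but pink is not meant.

How it is judged (in metres and radians):
At the end, for the whole second after the job is handed in: The pointer rests in the green band (tray sunk 12 to 24 mm from its top stop) and is at rest; every weight is either threaded level on the spindle (within 8 mm of the tray axis, tilt under 0.12 rad, below the spindle's end) or still on its rack seat (within 15 mm of where it was) (value of joint tray between 0.012 and 0.024 m and velocity of joint tray between -0.01 and 0.01 m/s and ((horizontal distance between weight1_c and tray_axis below 0.008 m and height (world z) of weight1_c between 0.175 and 0.231 m and angle between weight1_c's own z axis and vertical below 0.12 rad) or distance of weight1_c from where it was at the start of the episode below 0.015 m) and linear speed of each of weight1, weight2, weight3, weight4 below 0.02 m/s and ((horizontal distance between weight2_c and tray_axis below 0.008 m and height (world z) of weight2_c between 0.175 and 0.231 m and angle between weight2_c's own z axis and vertical below 0.12 rad) or distance of weight2_c from where it was at the start of the episode below 0.015 m) and ((horizontal distance between weight3_c and tray_axis below 0.008 m and height (world z) of weight3_c between 0.175 and 0.231 m and angle between weight3_c's own z axis and vertical below 0.12 rad) or distance of weight3_c from where it was at the start of the episode below 0.015 m) and ((horizontal distance between weight4_c and tray_axis below 0.008 m and height (world z) of weight4_c between 0.175 and 0.231 m and angle between weight4_c's own z axis and vertical below 0.12 rad) or distance of weight4_c from where it was at the start of the episode below 0.015 m)); the robot touches nothing.
It fails at once if the tray's pointer is driven into the red zone (tray sunk more than 29 mm) (value of joint tray above 0.029 m).
It fails at once if a weight is forced or dropped on the tray or spindle (more than 20 N), or let fall along the spindle (faster than 0.35 m/s) instead of being lowered (contact force between any of weight1, weight2, weight3, weight4 and tray above 20 N or (horizontal distance between weight1_c and tray_axis below 0.008 m and height (world z) of weight1_c below 0.255 m and linear speed of weight1 above 0.35 m/s) or (horizontal distance between weight2_c and tray_axis below 0.008 m and height (world z) of weight2_c below 0.255 m and linear speed of weight2 above 0.35 m/s) or (horizontal distance between weight3_c and tray_axis below 0.008 m and height (world z) of weight3_c below 0.255 m and linear speed of weight3 above 0.35 m/s) or (horizontal distance between weight4_c and tray_axis below 0.008 m and height (world z) of weight4_c below 0.255 m and linear speed of weight4 above 0.35 m/s)).
It fails at once if the robot bumps the tester (more than 15 N) (contact force between any of the fingers, the arm and tester above 15 N).
It fails at once if two weights are off the rack and off the tray at once ((distance of each of weight1_c, weight2_c from where it was at the start of the episode above 0.03 m and horizontal distance between each of weight1_c, weight2_c and tray_axis above 0.02 m) or (distance of each of weight1_c, weight3_c from where it was at the start of the episode above 0.03 m and horizontal distance between each of weight1_c, weight3_c and tray_axis above 0.02 m) or (distance of each of weight1_c, weight4_c from where it was at the start of the episode above 0.03 m and horizontal distance between each of weight1_c, weight4_c and tray_axis above 0.02 m) or (distance of each of weight2_c, weight3_c from where it was at the start of the episode above 0.03 m and horizontal distance between each of weight2_c, weight3_c and tray_axis above 0.02 m) or (distance of each of weight2_c, weight4_c from where it was at the start of the episode above 0.03 m and horizontal distance between each of weight2_c, weight4_c and tray_axis above 0.02 m) or (distance of each of weight3_c, weight4_c from where it was at the start of the episode above 0.03 m and horizontal distance between each of weight3_c, weight4_c and tray_axis above 0.02 m)).
It fails at once if a bystander is moved more than 30 mm (distance of any of sample_bottle, beaker, spanner, spare_gauge, adapter, oil_jar from where it was at the start of the episode above 0.03 m).
It also fails if it takes over 72 s, if anything falls off the work surface, if the arm or the gripper's body presses on something with over 40 N, if the wrist force passes 120 N, or if a joint passes its speed limit or range.

## Working session

There is one attempt and no reset: what is moved stays moved. The work goes in short steps, Python scripts to look and compute and a shell command to move; the robot and the scene stay as the last step left them, time stands still between calls to the robot, and variables do not carry over. Pictures are saved under pics/ and viewed, and the job is handed in when it is done.

```bash
ls; mkdir -p pics; python3 - <<'E'
from rig import *
import cv2,numpy as np
s=sense();print({k:np.round(v,3).tolist() for k,v in s.items()});print(grasp_offset)
for n in ["scene","top","wrist"]:
    p,d=capture(n);cv2.imwrite(f"pics/{n}0.png",p[:,:,::-1]);np.save(f"pics/{n}0.npy",d)
    c=calibration(n);print(n,np.round(c["intrinsics"],1).tolist(),np.round(c["world_from_camera"],3).tolist())
    np.savez(f"pics/{n}0cal.npz",K=c["intrinsics"],T=c["world_from_camera"])
E
```

```text
pics
{'time_s': 0.0, 'joints': [1.125, 0.313, 1.498, 0.0, 1.331, -0.223], 'dq': [0.0, 0.002, -0.002, -0.001, -0.001, 0.0], 'tau': [-0.001, -41.227, -25.974, -0.0, 0.004, 0.0], 'eef_pos': [115.864, 511.764, 230.722], 'ee_rot': [0.552, -0.442, 0.553, 0.441], 'force': [-0.397, -0.363, -0.848], 'wrist_torque': [0.024, -0.029, 0.027], 'grip_width': 0.998}
18.700000000000003
scene [[591.7, 0.0, 320.3], [0.0, 591.7, 233.5], [0.0, 0.0, 1.0]] [[0.667, -0.642, 0.377, 966.901], [0.745, 0.569, -0.349, -422.125], [0.01, 0.514, 0.858, 1094.703], [0.0, 0.0, 0.0, 1.0]]
top [[571.7, 0.0, 321.2], [0.0, 571.7, 238.0], [0.0, 0.0, 1.0]] [[-0.011, 0.993, -0.114, 421.086], [-1.0, -0.011, -0.005, -70.096], [-0.006, 0.114, 0.993, 1311.189], [0.0, 0.0, 0.0, 1.0]]
wrist [[397.1, 0.0, 310.3], [0.0, 397.1, 249.3], [0.0, 0.0, 1.0]] [[0.22, -0.933, -0.285, 43.148], [0.975, 0.211, 0.065, 528.305], [-0.0, -0.292, 0.956, 374.442], [0.0, 0.0, 0.0, 1.0]]
```

View pics/top0.png

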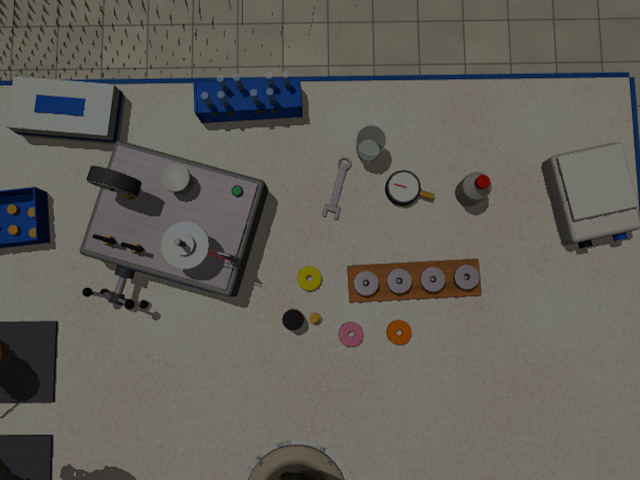

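View pics/scene0.png

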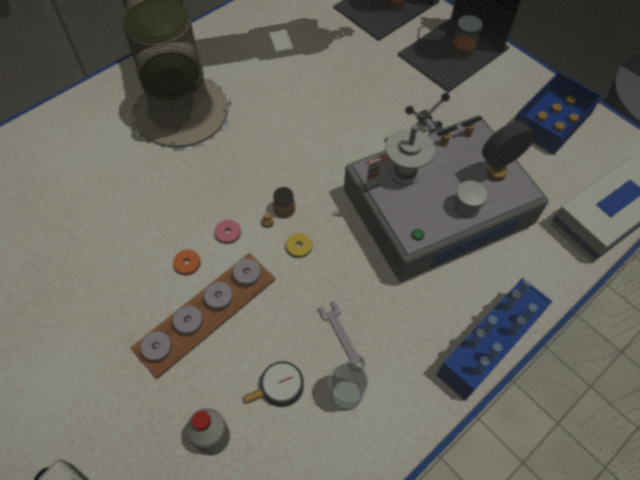

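View pics/wrist0.png

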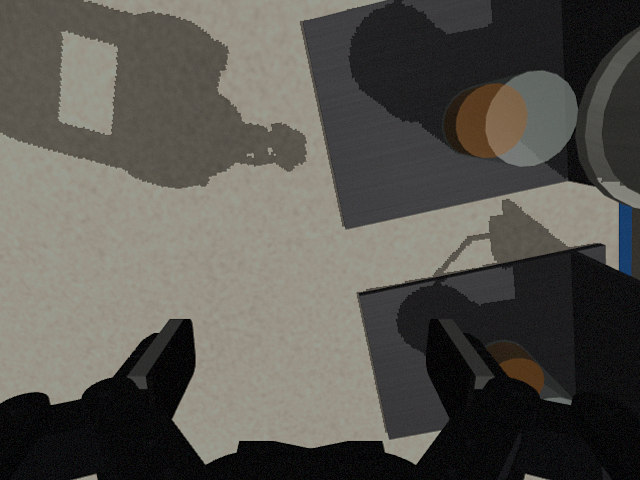

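The top view shows the four grey rings on the rack at (367,284), (400,280), (433,279) and (467,276). The look-alikes to leave are pink (351,334), orange (399,332) and yellow (309,279), all lying on the bench. The spindle is at about (185,244).

```bash
cat > h.py <<'E'
import numpy as np,cv2
def load(n,i=0):
    z=np.load(f"pics/{n}{i}cal.npz");return cv2.imread(f"pics/{n}{i}.png"),np.load(f"pics/{n}{i}.npy"),z["K"],z["T"]
def cloud(d,K,T):
    v,u=np.mgrid[0:480,0:640]
    P=np.stack([(u-K[0,2])/K[0,0]*d,-(v-K[1,2])/K[1,1]*d,-d,np.ones_like(d)],-1)@T.T
    P[d<=0]=np.nan
    return P[...,:3]
def ray(u,v,z,K,T):
    r=T[:3,:3]@np.array([(u-K[0,2])/K[0,0],-(v-K[1,2])/K[1,1],-1]);t=T[:3,3];return t+r*(z-t[2])/r[2]
def proj(p,K,T):
    q=np.linalg.inv(T)@np.append(p,1);return K[0,0]*q[0]/-q[2]+K[0,2],K[1,1]*q[1]/q[2]+K[1,2]
E
python3 - <<'E'
from h import *
for n,pts in (("top",[(367,284),(400,280),(433,279),(467,276),(186,245)]),("scene",[(247,271),(218,295),(188,320),(156,346),(410,150)])):
    I,d,K,T=load(n);C=cloud(d,K,T)
    print(n,"bench z",np.nanmedian(C[380:420,400:560,2]) if n=="top" else np.nanmedian(C[180:220,60:150,2]))
    for u,v in pts[:4]:
        c=C[v-30:v+31,u-30:u+31].reshape(-1,3);
        top=c[(c[:,2]>29)&(c[:,2]<45)]
        print(u,v,len(top),top.mean(0).round(1),np.median(top[:,2]), ((top.min(0)+top.max(0))/2).round(1),(top.max(0)-top.min(0)).round(1), c[:,2].max())
    u,v=pts[4];c=C[v-70:v+70,u-70:u+70].reshape(-1,3)
    h=np.histogram(c[:,2],np.arange(100,270,4));print([(int(a),int(b)) for a,b in zip(h[1],h[0]) if b])
    x=c[(c[:,2]>188)&(c[:,2]<198)];print("disc",x.mean(0),(x.min(0)+x.max(0))/2,x.max(0)-x.min(0))
    x=c[(c[:,2]>201)&(c[:,2]<209)];print("seat",x.mean(0),(x.min(0)+x.max(0))/2,x.max(0)-x.min(0))
    x=c[(c[:,2]>247)&(c[:,2]<262)];print("sp",len(x),x.mean(0))
I=cv2.imread("pics/top0.png")
a=cv2.resize(I[130:320,70:330],None,fx=3,fy=3,interpolation=cv2.INTER_CUBIC);cv2.imwrite("pics/t1.png",cv2.convertScaleAbs(a,alpha=1.4))
I=cv2.imread("pics/scene0.png")
a=cv2.resize(I[90:290,330:560],None,fx=3,fy=3,interpolation=cv2.INTER_CUBIC);cv2.imwrite("pics/s1.png",cv2.convertScaleAbs(a,alpha=1.4))
E
```

```text
top bench z 0.924081718861089
367 284 688 [ 469.1 -179.6   36.9] 36.9992878995821 [ 470.1 -183.3   37.1] [57.2 96.9 15.7] nan
400 280 830 [ 471.9 -238.5   36.9] 37.01390095399586 [ 471.8 -237.6   36.7] [ 56.5 135.7  15.3] nan
433 279 817 [ 475.3 -311.8   36.8] 36.95965300973944 [ 476.5 -311.5   36.8] [ 58.5 136.8  15.3] nan
467 276 639 [ 477.9 -371.4   36.6] 36.66113956448066 [ 477.3 -366.7   36.8] [57.1 96.  15.4] nan
[(100, 280), (104, 726), (108, 2839), (112, 5648), (116, 1482), (120, 110), (124, 28), (128, 31), (132, 29), (136, 14), (140, 18), (144, 12), (148, 2), (152, 36), (156, 84), (160, 56), (164, 189), (168, 148), (172, 17), (176, 3), (180, 10), (184, 8), (188, 242), (192, 984), (196, 323), (200, 70), (204, 208), (208, 91), (212, 19), (216, 32), (220, 30), (224, 33), (228, 35), (232, 49), (236, 40), (240, 45), (244, 62), (248, 39), (252, 36), (256, 12), (260, 1)]
disc [540.23834359 202.77291924 194.03527363] [578.30688587 229.23091455 193.08282245] [170.01055793 230.46144487   9.81526631]
seat [549.94656739 211.44196426 205.7812711 ] [591.71726208 227.87656809 205.08323363]
[... 578 characters left out ...]
16, 697), (120, 145), (124, 83), (128, 114), (132, 120), (136, 101), (140, 148), (144, 55), (148, 34), (152, 95), (156, 141), (160, 96), (164, 268), (168, 198), (172, 27), (176, 13), (180, 16), (184, 25), (188, 225), (192, 855), (196, 185), (200, 65), (204, 175), (208, 45), (212, 9), (216, 9), (220, 9), (224, 8), (228, 8), (232, 9), (236, 9), (240, 7), (244, 11), (248, 13), (252, 22), (256, 2)]
disc [543.78077169 196.50545508 193.70937041] [541.09219536 185.13344873 193.00318415] [ 96.65784384 141.89853292   9.96401581]
seat [542.52011119 203.14645692 205.50256381] [540.46732273 173.37798746 205.03485664] [ 42.98232699 109.74107502   7.8894002 ]
sp 38 [541.16551584 204.98458122 252.63542718]
```

View pics/t1.png

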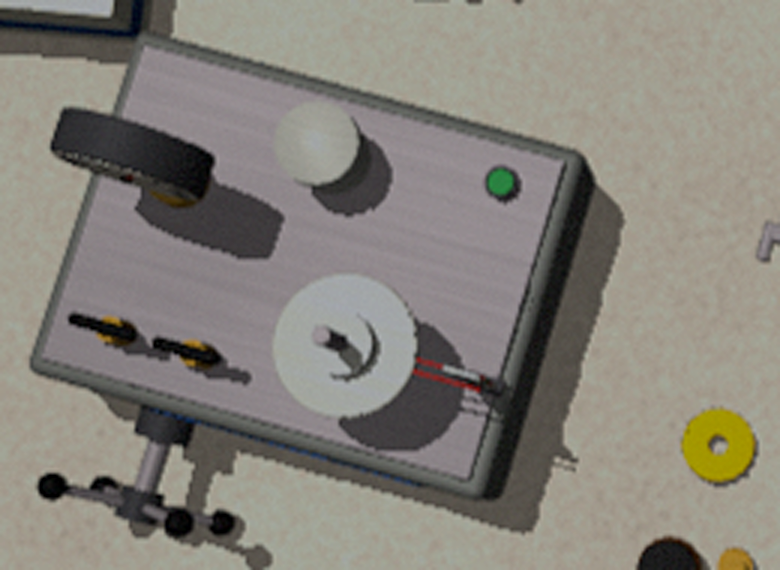

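View pics/s1.png

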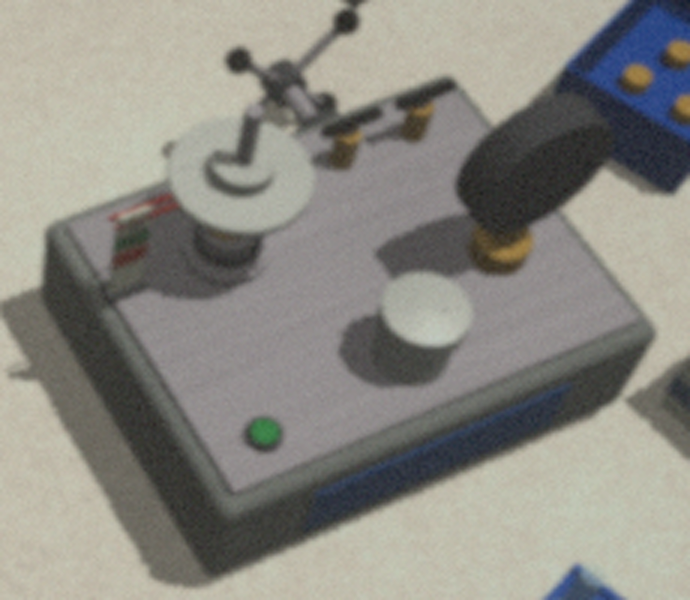

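```bash
python3 - <<'E'
from h import *
from scipy.spatial.transform import Rotation as R
q=[0.552,-0.442,0.553,0.441];M=R.from_quat(q[1:]+q[:1]).as_matrix();print("tool axes cols\n",M.round(3))
from scipy.optimize import least_squares
for n in ("top","scene"):
    I,d,K,T=load(n);C=cloud(d,K,T).reshape(-1,3)
    m=(C[:,2]>34)&(C[:,2]<39)&(C[:,0]>430)&(C[:,0]<515)&(C[:,1]<-130)&(C[:,1]>-420);Q=C[m][:,:2]
    # model: 4 centres c0 + k*75*dir; points within 28
    dirv=np.array([.045,-1]);dirv/=np.linalg.norm(dirv);c0=np.array([469,-165.])
    for it in range(20):
        c=c0+np.arange(4)[:,None]*75*dirv
        c=[]
        for k in range(4):
            ck=c0+k*75*dirv;
            s=Q[np.linalg.norm(Q-ck,axis=1)<36];c.append((np.percentile(s,1,0)+np.percentile(s,99,0))/2)
        c=np.array(c);g=c-c.mean(0);a=np.linalg.svd(g)[2][0];a*=np.sign(a@dirv);dirv=a;c0=c.mean(0)-1.5*75*a
    print(n,c.round(1).tolist(),dirv.round(3),np.linalg.norm(np.diff(c,axis=0),axis=1).round(1),[int((np.linalg.norm(Q-x,axis=1)<32).sum()) for x in c])
E
```

```text
tool axes cols
 [[-0.    -0.975  0.221]
 [-0.002  0.221  0.975]
 [-1.    -0.    -0.002]]
top [[467.3, -161.0], [473.0, -235.3], [474.5, -310.1], [479.3, -385.6]] [ 0.05  -0.999] [74.6 74.8 75.6] [290, 301, 328, 325]
scene [[468.4, -160.3], [471.3, -234.2], [473.9, -308.4], [479.2, -384.2]] [ 0.047 -0.999] [74.  74.2 76. ] [390, 423, 452, 496]
```

```bash
python3 - <<'E'
from h import *
for n,(u,v),w in (("top",(177,243),40),("scene",(412,140),50)):
    I,d,K,T=load(n)
    a=cv2.resize(I[v-w:v+w,u-w:u+w],(600,600),interpolation=cv2.INTER_NEAREST);cv2.imwrite(f"pics/z_{n}.png",cv2.convertScaleAbs(a,alpha=1.4))
I,d,K,T=load("top");C=cloud(d,K,T);c=C[195:300,140:240].reshape(-1,3)
for lo,hi in((189,197),(202,208),(249,258)):
    x=c[(c[:,2]>lo)&(c[:,2]<hi)];x=x[(np.abs(x[:,0]-545)<60)&(np.abs(x[:,1]-203)<60)]
    print(len(x),x.mean(0),np.percentile(x,1,0),np.percentile(x,99,0))
print(ray(176.8,242,253,K,T)); 
K,T=load("scene")[2:];print(ray(414,129,253,K,T))
E
```

```text
1344 [539.6168267  202.67853912 193.87362259] [495.5083938  156.60036221 189.54969328] [584.99138698 249.37452057 196.87608884]
227 [539.58921369 202.2895915  205.67403326] [520.75505675 183.96673051 202.33207734] [561.04359112 224.53522983 207.87811651]
33 [540.3052668  204.17614506 254.57506146] [534.54742856 198.59490392 250.07298464] [545.7447586  209.88457993 257.71097715]
[538.43862085 204.86507563 253.        ]
[543.64811563 202.00796401 253.        ]
```

View pics/z_top.png

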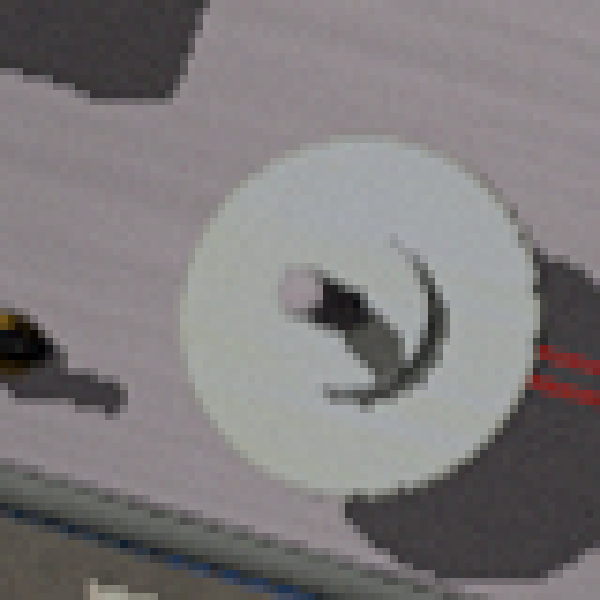

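View pics/z_scene.png

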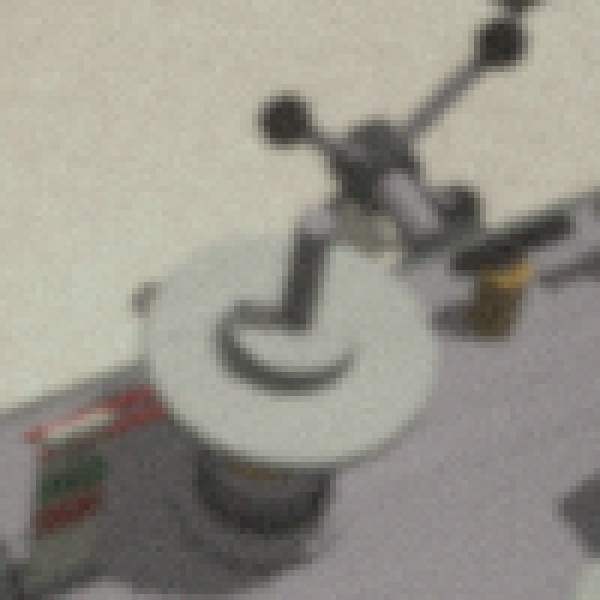

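Spindle end is at about (540,204,253) and the rings at about (467.5,-160.5), (472,-235), (474.5,-309.5) and (479,-385). Heights and the 75 mm pitch match the description. I'll move towards ring 1, turning the jaws to the rack's x.

```bash
R='{"linear":[0,-0.8,-0.95],"rotation":[1,0,0],"grip":85}'; python3 -m jog '[{"linear":[0,-0.8,-0.95],"rotation":[1,0,0],"grip":80},{"linear":[0,-0.8,-0.95],"rotation":[1,0,0],"grip":80},{"linear":[0,-0.8,-0.95],"rotation":[1,0,0],"grip":80},{"linear":[0,-0.8,-0.95],"rotation":[1,0,0],"grip":80},{"linear":[0,-0.8,-0.95],"rotation":[1,0,0],"grip":80},{"linear":[0,-0.8,-0.95],"rotation":[1,0,0],"grip":80},{"linear":[0,-0.8,-0.95],"rotation":[1,0,0],"grip":80},{"linear":[0,-0.8,-0.95],"rotation":[1,0,0],"grip":80},{"linear":[0,-0.8,-0.95],"rotation":[1,0,0],"grip":80},{"linear":[0,-0.8,-0.95],"rotation":[1,0,0],"grip":80},{"linear":[0,-0.8,-0.95],"rotation":[1,0,0],"grip":80}]'
cat > togo.py <<'E'
import sys,numpy as np
from rig import *
from scipy.spatial.transform import Rotation as R
# target TCP x y z yaw(deg of tool z)
t=np.array(list(map(float,sys.argv[1:4])));yaw=np.deg2rad(float(sys.argv[4]) if len(sys.argv)>4 else 2.7)
s=sense();q=s["ee_rot"];M=R.from_quat([*q[1:],q[0]])
z=np.array([np.cos(yaw),np.sin(yaw),0]);x=np.array([0,0,-1.]);y=np.cross(z,x)
D=R.from_matrix(np.stack([x,y,z],1))
print("t",s["time_s"],"tcp",np.round(s["eef_pos"],1),"F",np.round(s["force"],2),"grip",round(float(s["grip_width"])*85.4,1))
print("linear",(M.inv().apply(t-s["eef_pos"])/300).round(4),"rot",((M.inv()*D).as_rotvec()/.5).round(4))
E
python3 togo.py 467.5 -160.5 200
```

```text
time_s: 1.07
eef_pos: [287.8, 179.4, 231.1]
ee_rot: [0.645, -0.289, 0.646, 0.289]
force: [-0.1, -0.8, 0.0]
grip_width: 0.941
t 1.0667 tcp [287.8 179.4 231.1] F [-0.15 -0.82  0.01] grip 80.4
linear [ 0.1042 -1.2011 -0.4467] rot [ 1.5907e+00 -1.5000e-03  1.0000e-03]
```

```bash
python3 -m jog '[{"linear":[0.05,-0.95,-0.35],"rotation":[1,0,0],"grip":80},{"linear":[0.05,-0.95,-0.35],"rotation":[1,0,0],"grip":80},{"linear":[0.05,-0.95,-0.35],"rotation":[1,0,0],"grip":80},{"linear":[0.05,-0.95,-0.35],"rotation":[1,0,0],"grip":80},{"linear":[0.05,-0.95,-0.35],"rotation":[1,0,0],"grip":80},{"linear":[0.05,-0.95,-0.35],"rotation":[1,0,0],"grip":80},{"linear":[0.05,-0.95,-0.35],"rotation":[1,0,0],"grip":80},{"linear":[0.05,-0.95,-0.35],"rotation":[1,0,0],"grip":80},{"linear":[0.05,-0.95,-0.35],"rotation":[1,0,0],"grip":80}]'; python3 togo.py 467.5 -160.5 150
```

```text
time_s: 1.82
eef_pos: [431.7, -89.4, 215.4]
ee_rot: [0.696, -0.12, 0.697, 0.12]
force: [0.3, -0.4, -1.0]
grip_width: 0.938
t 1.8167 tcp [431.7 -89.4 215.4] F [ 0.3  -0.41 -0.99] grip 80.1
linear [ 0.2179 -0.2633  0.0334] rot [ 5.891e-01 -3.200e-03 -3.000e-04]
```

```bash
python3 -m jog '[{"linear":[0.285,-0.263,0.033],"rotation":[0.589,-0.003,0],"grip":80},{"linear":[0.285,-0.263,0.033],"rotation":[0.589,-0.003,0],"grip":80},{"linear":[0.285,-0.263,0.033],"rotation":[0.589,-0.003,0],"grip":80},{"linear":[0.285,-0.263,0.033],"rotation":[0.589,-0.003,0],"grip":80},{"linear":[0.285,-0.263,0.033],"rotation":[0.589,-0.003,0],"grip":80},{"linear":[0.285,-0.263,0.033],"rotation":[0.589,-0.003,0],"grip":80}]'
cat > shot.py <<'E'
import sys,numpy as np,cv2
from rig import *
i=sys.argv[1];n=sys.argv[2] if len(sys.argv)>2 else "wrist"
c=calibration(n);s=sense();p,d=capture(n)
cv2.imwrite(f"pics/{n}{i}.png",p[:,:,::-1]);np.save(f"pics/{n}{i}.npy",d);np.savez(f"pics/{n}{i}cal.npz",K=c["intrinsics"],T=c["world_from_camera"],tcp=s["eef_pos"])
E
python3 shot.py 1; python3 togo.py 467.5 -160.5 130
```

```text
time_s: 2.32
eef_pos: [467.5, -158.5, 130.7]
ee_rot: [0.707, -0.018, 0.707, 0.018]
force: [0.1, -0.6, 0.3]
grip_width: 0.933
t 2.3667 tcp [ 467.7 -158.7  131.1] F [ 0.56 -0.52  0.84] grip 79.7
linear [ 0.0038 -0.0059 -0.0008] rot [0.0058 0.0026 0.0012]
```

View pics/wrist1.png

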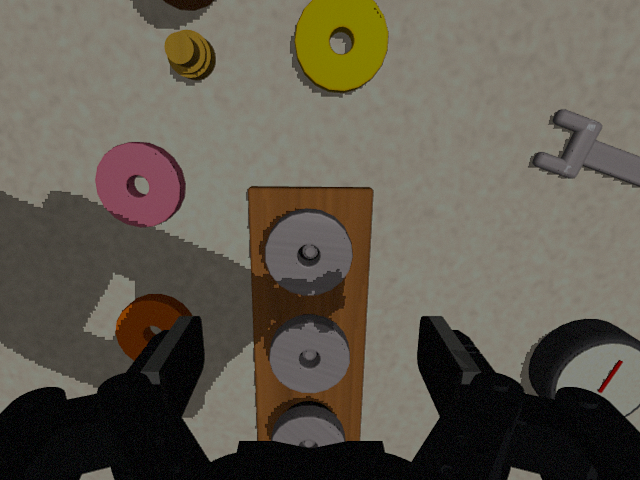

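The wrist view shows grey ring 1 on the wood at (309,252). The yellow, pink and orange look-alikes are clearly on the bench beside the rack. Now I'll measure the ring and stud centre accurately.

```bash
cat >> h.py <<'E'
def ring(n,i,u,v,z,r=28,w=60,maxd=None):
    """ellipse fit of grey ring top near u,v using saturation + depth; returns world xy of top centre"""
    I,d,K,T=load(n,i);C=cloud(d,K,T)
    m=((np.abs(C[...,2]-z)<5)).astype(np.uint8)
    mm=np.zeros_like(m);mm[max(0,v-w):v+w,max(0,u-w):u+w]=1;m&=mm
    k,l,st,ce=cv2.connectedComponentsWithStats(m)
    j=1+np.argmax(st[1:,4]);x=C[l==j]
    # circle fit of hull in world
    h=cv2.convexHull(x[:,:2].astype(np.float32))[:,0]
    from scipy.optimize import least_squares
    f=least_squares(lambda p:np.hypot(h[:,0]-p[0],h[:,1]-p[1])-p[2],[*x[:,:2].mean(0),r],loss="soft_l1")
    return f.x,np.median(x[:,2]),len(x)
E
python3 - <<'E'
from h import *
for (u,v) in((309,252),(310,356)):print(ring("wrist",1,u,v,36,w=52))
I,d,K,T=load("wrist",1)
g=cv2.cvtColor(I,cv2.COLOR_BGR2GRAY)
a=cv2.resize(I[200:305,255:360],(800,600)[:1]*2 if 0 else (600,600),interpolation=cv2.INTER_NEAREST);cv2.imwrite("pics/r1.png",a)
s=np.load("pics/wrist1cal.npz");print(s["tcp"])
print(ray(309,252,36,K,T))
E
```

```text
(array([ 466.46194518, -160.19450555,   27.62056655]), np.float64(36.83264498597407), 5676)
(array([ 470.69895103, -234.34134849,   27.72974172]), np.float64(36.79317054045545), 4628)
[ 467.51575087 -158.45648875  130.67820906]
[ 466.71369048 -158.56542954   36.        ]
```

View pics/r1.png

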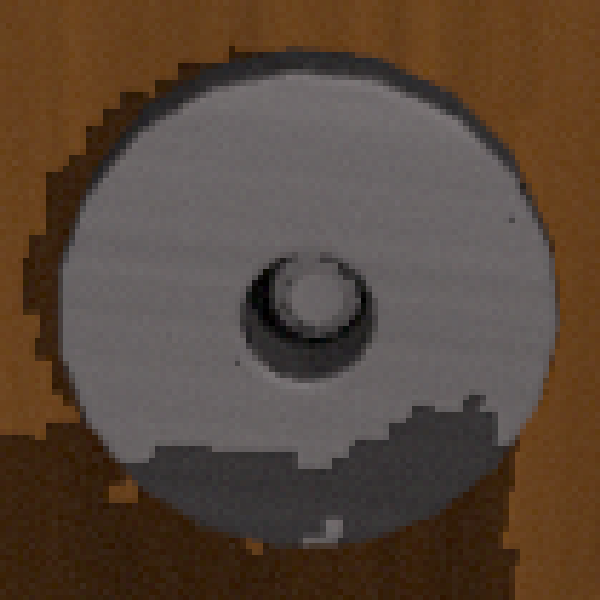

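Top-face centre is at about (308.9,254.5), which gives (466.5,-160.2) from the wrist camera. The top view (467.3,-161) and scene view (468.4,-160.3) agree within 2 mm. Descend to z=8 with the gripper at 72 mm.

```bash
python3 togo.py 466.8 -160.3 8; python3 -m jog '[{"linear":[0.3,-0.0055,-0.003],"rotation":[0.006,0.002,0.001],"grip":72},{"linear":[0.3,-0.0055,-0.003],"rotation":[0.006,0.002,0.001],"grip":72},{"linear":[0.3,-0.0055,-0.003],"rotation":[0.006,0.002,0.001],"grip":72},{"linear":[0.36,-0.0055,-0.003],"rotation":[0.006,0.002,0.001],"grip":72},{"linear":[0.41,-0.0055,-0.003],"rotation":[0.006,0.002,0.001],"grip":72},{"linear":[0.41,-0.0055,-0.003],"rotation":[0.006,0.002,0.001],"grip":72},{"linear":[0.41,-0.0055,-0.003],"rotation":[0.006,0.002,0.001],"grip":72}]'; python3 togo.py 466.8 -160.3 8;python3 shot.py 2
```

```text
t 2.3667 tcp [ 467.7 -158.7  131.1] F [ 0.56 -0.52  0.84] grip 79.7
linear [ 0.4105 -0.0048 -0.0036] rot [0.0058 0.0026 0.0012]
time_s: 2.95
eef_pos: [467.6, -160.2, 9.9]
ee_rot: [0.707, -0.017, 0.706, 0.017]
force: [-0.9, -0.1, 0.5]
grip_width: 0.843
t 2.95 tcp [ 467.6 -160.2    9.9] F [-0.91 -0.14  0.51] grip 72.0
linear [ 0.0063 -0.0001 -0.0028] rot [0.0018 0.0029 0.0016]
```

View pics/wrist2.png

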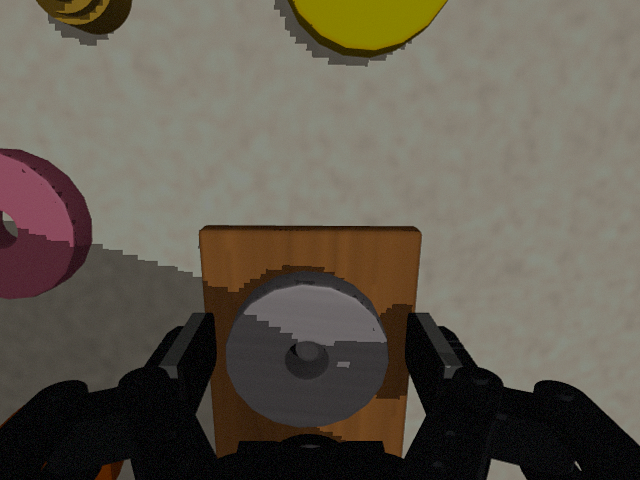

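Ring is centred between the pads (u about 308 against 310). Close.

```bash
python3 -m jog '[{"linear":[0.003,0,-0.001],"rotation":[0.002,0.002,0.001],"grip":50},{"linear":[0.003,0,-0.001],"rotation":[0.002,0.002,0.001],"grip":50},{"linear":[0.003,0,-0.001],"rotation":[0.002,0.002,0.001],"grip":50},{"linear":[0.003,0,-0.001],"rotation":[0.002,0.002,0.001],"grip":50},{"linear":[0.003,0,-0.001],"rotation":[0.002,0.002,0.001],"grip":50},{"linear":[0.003,0,-0.001],"rotation":[0.002,0.002,0.001],"grip":50}]' 40; python3 togo.py 467 -160 8
python3 -m jog '[{"linear":[-0.05,0,0],"rotation":[0,0,0],"grip":50},{"linear":[-0.1,0,0],"rotation":[0,0,0],"grip":50},{"linear":[-0.2,0,0],"rotation":[0,0,0],"grip":50},{"linear":[-0.2,0,0],"rotation":[0,0,0],"grip":50},{"linear":[-0.2,0,0],"rotation":[0,0,0],"grip":50}]'; python3 togo.py 540 203 347; python3 shot.py 3
```

```text
time_s: 3.5
eef_pos: [468.5, -160.8, 11.6]
ee_rot: [0.708, -0.018, 0.706, 0.016]
force: [-2.1, 2.5, 13.6]
grip_width: 0.647
t 3.5 tcp [ 468.5 -160.8   11.6] F [-2.12  2.5  13.62] grip 55.2
linear [ 0.0119  0.0029 -0.0049] rot [0.0005 0.0074 0.0051]
time_s: 3.92
eef_pos: [469.0, -161.0, 73.2]
ee_rot: [0.709, -0.018, 0.705, 0.015]
force: [-0.4, -0.2, -3.8]
grip_width: 0.64
t 3.9167 tcp [ 469.  -161.    73.2] F [-0.37 -0.17 -3.76] grip 54.7
linear [-0.9162  1.1964  0.3002] rot [0.0008 0.0132 0.0092]
```

View pics/wrist3.png

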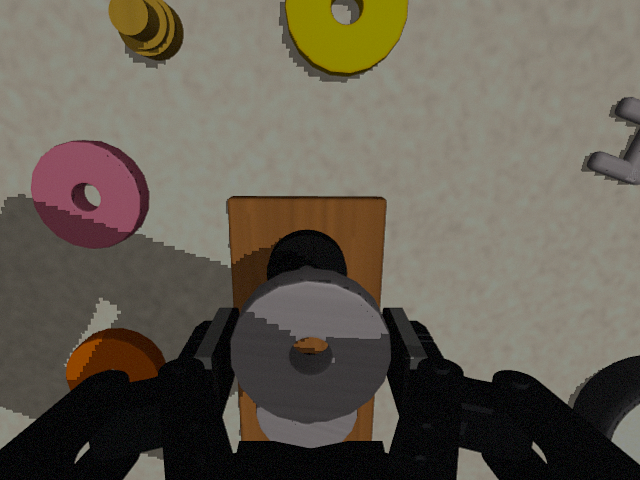

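Ring 1 is held, lifted off its seat and centred between the pads (bore at (310,352)). Carry it to above the tray.

```bash
python3 -m jog '[{"linear":[-0.75,0.8,0.2],"rotation":[0,0.013,0.009],"grip":50},{"linear":[-0.75,0.8,0.2],"rotation":[0,0.013,0.009],"grip":50},{"linear":[-0.75,0.8,0.2],"rotation":[0,0.013,0.009],"grip":50},{"linear":[-0.75,0.8,0.2],"rotation":[0,0.013,0.009],"grip":50},{"linear":[-0.75,0.8,0.2],"rotation":[0,0.013,0.009],"grip":50},{"linear":[-0.75,0.8,0.2],"rotation":[0,0.013,0.009],"grip":50},{"linear":[-0.75,0.8,0.2],"rotation":[0,0.013,0.009],"grip":50},{"linear":[-0.75,0.8,0.2],"rotation":[0,0.013,0.009],"grip":50},{"linear":[-0.75,0.8,0.2],"rotation":[0,0.013,0.009],"grip":50},{"linear":[-0.75,0.8,0.2],"rotation":[0,0.013,0.009],"grip":50}]'; python3 togo.py 540 203 347; python3 shot.py 4
```

```text
time_s: 4.8
eef_pos: [515.9, 83.8, 296.3]
ee_rot: [0.706, -0.017, 0.708, 0.018]
force: [-0.1, -0.4, -2.9]
grip_width: 0.645
t 4.8 tcp [515.9  83.8 296.3] F [-0.14 -0.4  -2.89] grip 55.1
linear [-0.1687  0.393   0.0997] rot [ 0.0059 -0.0037 -0.0027]
```

View pics/wrist4.png

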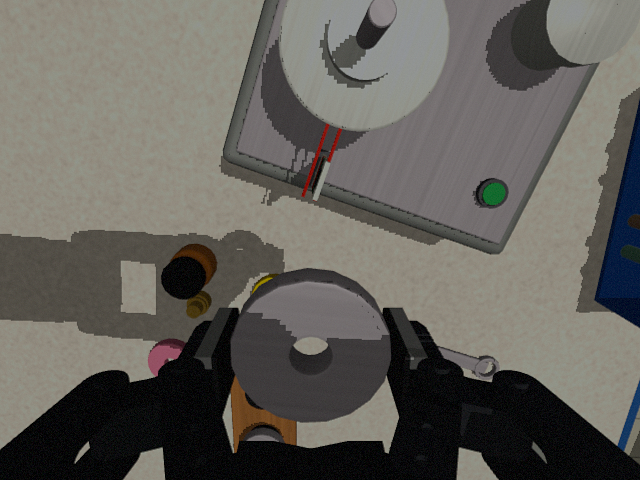

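```bash
python3 togo.py 540 148 300; python3 -m jog '[{"linear":[-0.012,0.21,0.09],"rotation":[0.006,-0.004,-0.003],"grip":50},{"linear":[-0.012,0.21,0.09],"rotation":[0.006,-0.004,-0.003],"grip":50},{"linear":[-0.012,0.21,0.09],"rotation":[0.006,-0.004,-0.003],"grip":50},{"linear":[-0.012,0.21,0.09],"rotation":[0.006,-0.004,-0.003],"grip":50},{"linear":[-0.012,0.21,0.09],"rotation":[0.006,-0.004,-0.003],"grip":50}]';python3 shot.py 5; python3 togo.py 540 203 347
```

```text
t 4.85 tcp [515.4  82.7 294.9] F [-0.12 -0.11 -3.07] grip 54.7
linear [-0.017   0.2134  0.0922] rot [ 0.0025 -0.0093 -0.0028]
time_s: 5.27
eef_pos: [539.0, 145.6, 296.9]
ee_rot: [0.705, -0.016, 0.709, 0.015]
force: [1.0, 0.1, -2.1]
grip_width: 0.639
t 5.3167 tcp [539.1 145.5 297.4] F [-0.22 -0.01 -2.56] grip 55.0
linear [-0.1655  0.1911  0.0107] rot [-0.0066 -0.0099  0.001 ]
```

View pics/wrist5.png

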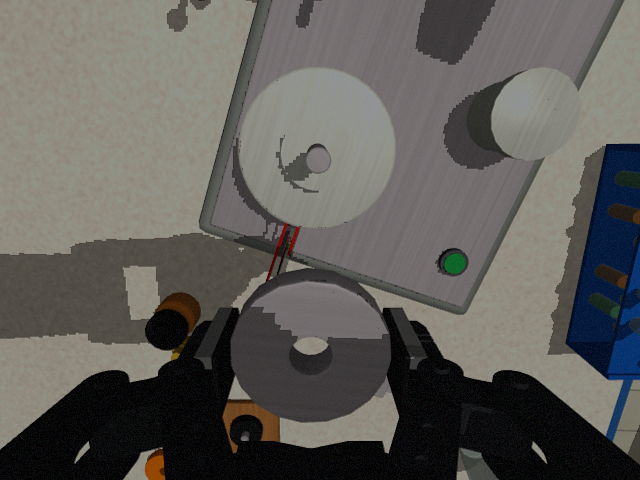

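```bash
python3 - <<'E'
from h import *
I,d,K,T=load("wrist",5);C=cloud(d,K,T);tcp=np.load("pics/wrist5cal.npz")["tcp"]
a=I[125:195,285:355];b=I[262:428,225:397]
cv2.imwrite("pics/c5.png",np.hstack([cv2.resize(cv2.convertScaleAbs(a,alpha=1.5),(400,400),interpolation=cv2.INTER_NEAREST),cv2.resize(cv2.convertScaleAbs(b,alpha=1.5),(400,400),interpolation=cv2.INTER_NEAREST)]))
x=C[148:168,308:330];m=x[...,2]>247;print("spin",m.sum(),x[m].mean(0),np.median(x[m][:,2]));vv,uu=np.nonzero(m);print((uu.min()+uu.max())/2+308,(vv.min()+vv.max())/2+148,uu.mean()+308,vv.mean()+148)
y=C[262:428,225:397];yz=y[...,2];h=np.histogram(yz,np.arange(300,340,2));print(h)
sel=(yz>tcp[2]+20)&(yz<tcp[2]+30);vv,uu=np.nonzero(sel);print(sel.sum(),uu.min()+225,uu.max()+225,vv.min()+262,vv.max()+262)
print("disc z",np.nanmedian(C[90:130,280:350,2]),"tcp",tcp, np.linalg.inv(T)[:3]@np.append(tcp,1))
P=y[sel];A=np.c_[P[:,:2],np.ones(len(P))];print("ring plane",np.linalg.lstsq(A,P[:,2],rcond=None)[0])
P=x[m]
P=C[75:220,240:395].reshape(-1,3);P=P[(P[:,2]>188)&(P[:,2]<199)];print("disc",len(P));A=np.c_[P[:,:2],np.ones(len(P))];print("disc plane",np.linalg.lstsq(A,P[:,2],rcond=None)[0], (P.min(0)+P.max(0))/2)
E
```

```text
spin 412 [539.69258042 206.96135354 253.95465452] 253.94358040452335
318.5 157.5 318.373786407767 158.06067961165047
(array([   3,   13,   28,   79,  136,  371,  429,  471,  470,  586, 8624,
       8708,  175,  172,  143,   88,   31,    2,    0]), array([300, 302, 304, 306, 308, 310, 312, 314, 316, 318, 320, 322, 324,
       326, 328, 330, 332, 334, 336, 338]))
18423 225 396 274 422
disc z 194.24189075142152 tcp [539.01101554 145.63514558 296.91828048] [ 2.93213140e-02 -2.92935177e+01 -1.59009961e+02]
ring plane [-7.64569283e-03 -8.79468094e-03  3.27308250e+02]
disc 14929
disc plane [-1.61230136e-04  1.70601821e-04  1.93992334e+02] [540.09071285 206.72812202 193.53424917]
```

View pics/c5.png

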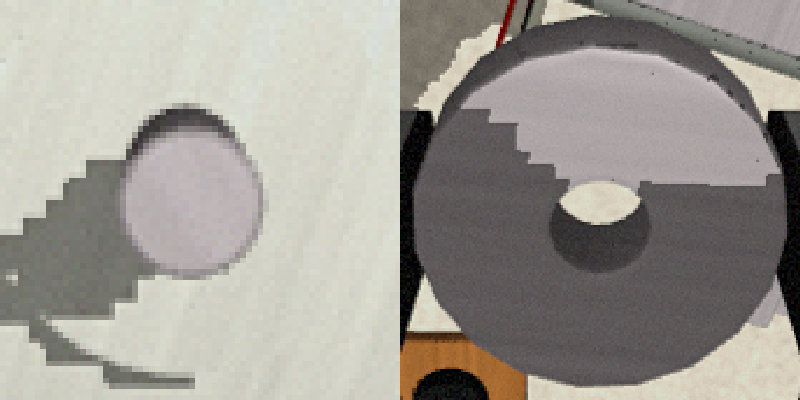

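```bash
cat > m.py <<'E'
from h import *
from scipy.optimize import least_squares
def ext(c,r,z,K,T,tilt=(0,0)):
    p=np.array([proj((c[0]+r*np.cos(t),c[1]+r*np.sin(t),z+tilt[0]*r*np.cos(t)+tilt[1]*r*np.sin(t)),K,T) for t in np.linspace(0,6.283,73)])
    return np.r_[p[:,0].min(),p[:,0].max(),p[:,1].min(),p[:,1].max()]
def fit(box,r,z,K,T,tilt=(0,0),c0=None):
    c0=ray((box[0]+box[1])/2,(box[2]+box[3])/2,z,K,T)[:2]
    f=least_squares(lambda c:ext(c,r,z,K,T,tilt)-box,c0);return f.x.round(2),f.fun.round(2)
E
python3 - <<'E'
from m import *
I,d,K,T=load("wrist",5);s=400/70
print("spindle",fit(np.array([285+122/s,285+264/s,125+130/s,125+275/s])-.5,6,253,K,T))
sx=400/172;sy=400/166
ob=np.array([225+13/sx,225+387/sx,262+47/sy,262+387/sy])-.5;bb=np.array([225+149/sx,225+251/sx,262+182/sy,262+272/sy])-.5
for z in(318,320,321.9):
    print(z,fit(ob,28,z,K,T),fit(bb,7,z,K,T))
    print(" tilt",fit(ob,28,z,K,T,(-.0076,-.0088)),fit(bb,7,z,K,T,(-.0076,-.0088)))
E
```

```text
spindle (array([539.71, 205.99]), array([-0.57,  0.56, -0.57,  0.6 ]))
318 (array([539.22, 143.69]), array([ 0.52, -0.52,  0.27, -0.42])) (array([539.26, 143.58]), array([ 2.  , -2.  ,  1.12, -1.26]))
 tilt (array([539.26, 143.72]), array([ 0.52, -0.52, -0.04, -0.02])) (array([539.26, 143.58]), array([ 2.  , -2.  ,  1.03, -1.16]))
320 (array([539.18, 144.8 ]), array([-0.79,  0.78, -0.64,  0.94])) (array([539.21, 144.82]), array([ 1.67, -1.67,  0.84, -0.95]))
 tilt (array([539.22, 144.83]), array([-0.79,  0.78, -0.96,  1.34])) (array([539.21, 144.82]), array([ 1.67, -1.67,  0.76, -0.86]))
321.9 (array([539.14, 145.85]), array([-2.07,  2.06, -1.53,  2.27])) (array([539.17, 146.  ]), array([ 1.35, -1.35,  0.57, -0.66]))
 tilt (array([539.19, 145.88]), array([-2.07,  2.06, -1.85,  2.67])) (array([539.17, 146.  ]), array([ 1.35, -1.35,  0.48, -0.56]))
```

Spindle end in the wrist view is at (318.3,160), which gives (539.7,206). The held ring's offset from the TCP is about (+0.2,+0.2). Move above the spindle.

```bash
python3 togo.py 539.6 205.8 252; python3 -m jog '[{"linear":[0,0.2,0.001],"rotation":[-0.006,-0.01,0.001],"grip":50},{"linear":[0,0.2,0.001],"rotation":[-0.006,-0.01,0.001],"grip":50},{"linear":[0,0.2,0.001],"rotation":[-0.006,-0.01,0.001],"grip":50},{"linear":[0.08,0.2,0.001],"rotation":[-0.006,-0.01,0.001],"grip":50},{"linear":[0.13,0.2,0.001],"rotation":[-0.006,-0.01,0.001],"grip":50},{"linear":[0.15,0.2,0.001],"rotation":[-0.006,-0.01,0.001],"grip":50},{"linear":[0.15,0.2,0.001],"rotation":[-0.006,-0.01,0.001],"grip":50},{"linear":[0.15,0.2,0.001],"rotation":[-0.006,-0.01,0.001],"grip":50}]';python3 shot.py 6; python3 togo.py 539.6 205.8 252
```

```text
t 5.3167 tcp [539.1 145.5 297.4] F [-0.22 -0.01 -2.56] grip 55.0
linear [0.1511 0.2007 0.0114] rot [-0.0066 -0.0099  0.001 ]
time_s: 5.98
eef_pos: [536.8, 204.6, 253.0]
ee_rot: [0.707, -0.016, 0.707, 0.016]
force: [0.7, 0.8, -2.1]
grip_width: 0.645
t 6.0333 tcp [537.  204.9 253.5] F [-0.54  0.65 -1.62] grip 54.7
linear [0.0049 0.0027 0.0089] rot [-0.0024  0.0035 -0.0002]
```

View pics/wrist6.png

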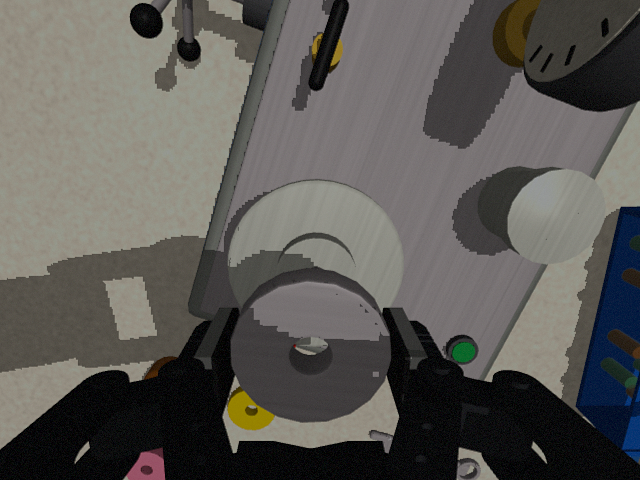

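I typed z 0.001 instead of 0.011, so it is 2.7 mm short in x. Correct it and look through the bore.

```bash
python3 -m jog '[{"linear":[0.005,0.0025,0.009],"rotation":[-0.002,0.003,0],"grip":50},{"linear":[0.005,0.0025,0.009],"rotation":[-0.002,0.003,0],"grip":50},{"linear":[0.005,0.0025,0.009],"rotation":[-0.002,0.003,0],"grip":50}]';python3 shot.py 7; python3 togo.py 539.6 205.8 242
python3 - <<'E'
from h import *
a=cv2.imread("pics/wrist6.png")[325:385,280:340];b=cv2.imread("pics/wrist7.png")[325:385,280:340]
cv2.imwrite("pics/c7.png",np.hstack([cv2.resize(cv2.convertScaleAbs(x,alpha=2),(400,400),interpolation=cv2.INTER_NEAREST) for x in(a,b)]))
I,d,K,T=load("wrist",7);C=cloud(d,K,T);print(C[340:352:2,300:322:4,2].round(0))
print(proj((539.7,206,253),K,T))
for z in (250,253):print([tuple(np.round(proj((539.7+6*np.cos(t),206+6*np.sin(t),z),K,T),1)) for t in (0,1.57,3.14,4.71)])
E
```

```text
time_s: 6.28
eef_pos: [539.9, 205.7, 252.4]
ee_rot: [0.707, -0.016, 0.707, 0.017]
force: [-0.9, 0.0, -2.4]
grip_width: 0.64
t 6.3333 tcp [539.8 205.7 252.3] F [ 0.57 -0.66 -2.15] grip 54.7
linear [ 0.0344  0.0003 -0.0007] rot [-0.0005  0.0016 -0.0003]
[[194. 195. 194. 194. 194. 194.]
 [194. 195. 195. 195. 193. 194.]
 [194. 195. 194. 195. 194. 194.]
 [194. 195. 194. 193. 193. 194.]
 [106. 192. 192. 192. 193. 113.]
 [105. 107. 106. 106. 106. 112.]]
(np.float64(309.82144008252396), np.float64(322.36260452510595))
[(np.float64(324.6), np.float64(319.5)), (np.float64(310.5), np.float64(305.4)), (np.float64(295.1), np.float64(318.3)), (np.float64(309.1), np.float64(332.1))]
[(np.float64(324.8), np.float64(323.0)), (np.float64(310.5), np.float64(308.6)), (np.float64(294.8), np.float64(321.7)), (np.float64(309.1), np.float64(335.8))]
```

View pics/c7.png

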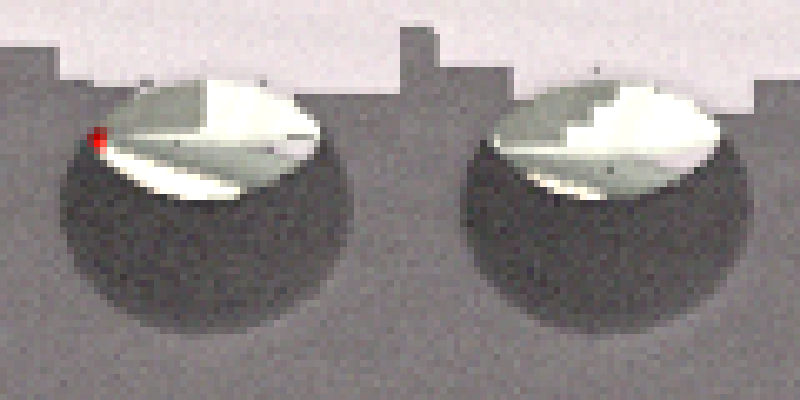

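```bash
python3 -m jog '[{"linear":[0.01,0.0003,-0.0007],"rotation":[0,0.001,0],"grip":50},{"linear":[0.02,0.0003,-0.0007],"rotation":[0,0.001,0],"grip":50},{"linear":[0.03,0.0003,-0.0007],"rotation":[0,0.001,0],"grip":50},{"linear":[0.034,0.0003,-0.0007],"rotation":[0,0.001,0],"grip":50},{"linear":[0.037,0.0003,-0.0007],"rotation":[0,0.001,0],"grip":50},{"linear":[0.039,0.0003,-0.0007],"rotation":[0,0.001,0],"grip":50},{"linear":[0.04,0.0003,-0.0007],"rotation":[0,0.001,0],"grip":50}]';python3 togo.py 539.6 205.8 236
```

```text
time_s: 6.92
eef_pos: [539.6, 205.8, 240.2]
ee_rot: [0.707, -0.017, 0.707, 0.017]
force: [0.5, -0.3, -2.1]
grip_width: 0.639
t 6.9167 tcp [539.6 205.8 240.2] F [ 0.45 -0.32 -2.13] grip 54.6
linear [ 0.0141  0.     -0.    ] rot [-0.0004  0.0004 -0.0003]
```

```bash
python3 -m jog '[{"linear":[0.005,0,0],"rotation":[0,0,0],"grip":50},{"linear":[0.01,0,0],"rotation":[0,0,0],"grip":50},{"linear":[0.015,0,0],"rotation":[0,0,0],"grip":50},{"linear":[0.02,0,0],"rotation":[0,0,0],"grip":50},{"linear":[0.02,0,0],"rotation":[0,0,0],"grip":50}]';python3 togo.py 539.6 205.8 236; python3 shot.py 8;python3 shot.py 8 scene
python3 - <<'E'
import cv2,numpy as np
a=cv2.imread("pics/wrist8.png")[270:430,220:400];b=cv2.imread("pics/scene8.png")[90:210,340:475]
cv2.imwrite("pics/c8.png",np.hstack([cv2.resize(cv2.convertScaleAbs(x,alpha=2),(400,360),interpolation=cv2.INTER_NEAREST) for x in(a,b)]))
E
```

```text
time_s: 7.33
eef_pos: [539.5, 205.8, 233.8]
ee_rot: [0.707, -0.017, 0.707, 0.017]
force: [-0.0, -0.5, -1.6]
grip_width: 0.641
t 7.3333 tcp [539.5 205.8 233.8] F [-0.04 -0.48 -1.56] grip 54.7
linear [-0.0072 -0.      0.0004] rot [-0.0004 -0.0008 -0.0001]
```

View pics/c8.png

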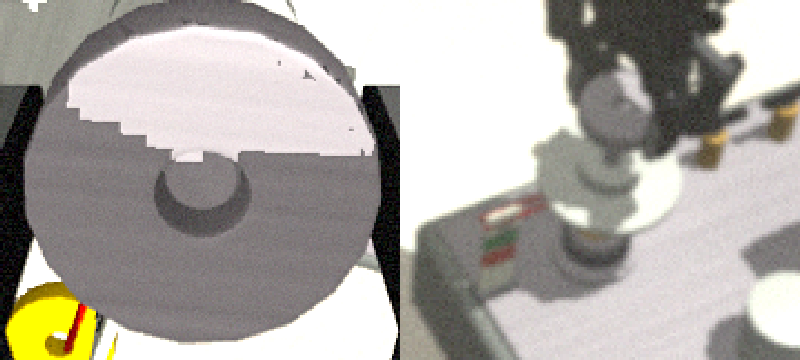

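Threaded: the spindle end is visible centred inside the bore, with no force. Lower further.

```bash
python3 -m jog '[{"linear":[0.015,0,0.0003],"rotation":[0,0,0],"grip":50},{"linear":[0.03,0,0.0003],"rotation":[0,0,0],"grip":50},{"linear":[0.045,0,0.0003],"rotation":[0,0,0],"grip":50},{"linear":[0.06,0,0.0003],"rotation":[0,0,0],"grip":50},{"linear":[0.075,0,0.0003],"rotation":[0,0,0],"grip":50},{"linear":[0.09,0,0.0003],"rotation":[0,0,0],"grip":50},{"linear":[0.1,0,0.0003],"rotation":[0,0,0],"grip":50},{"linear":[0.11,0,0.0003],"rotation":[0,0,0],"grip":50},{"linear":[0.115,0,0.0003],"rotation":[0,0,0],"grip":50},{"linear":[0.115,0,0.0003],"rotation":[0,0,0],"grip":50}]';python3 togo.py 539.6 205.8 194
```

```text
time_s: 8.27
eef_pos: [539.6, 205.8, 199.4]
ee_rot: [0.707, -0.017, 0.707, 0.017]
force: [0.1, -1.0, -2.8]
grip_width: 0.638
t 8.2667 tcp [539.6 205.8 199.4] F [ 0.05 -0.97 -2.79] grip 54.5
linear [ 0.0179 -0.      0.    ] rot [-0.0004 -0.0006 -0.0002]
```

```bash
for i in 1 2 3; do python3 -m jog '[{"linear":[0.003,0,0],"rotation":[0,0,0],"grip":50},{"linear":[0.006,0,0],"rotation":[0,0,0],"grip":50},{"linear":[0.006,0,0],"rotation":[0,0,0],"grip":50}]'|grep -E "eef_pos|force";done
```

```text
eef_pos: [539.6, 205.8, 197.5]
force: [-0.0, -1.0, -2.9]
eef_pos: [539.5, 205.8, 195.5]
force: [-0.6, 0.5, -3.4]
eef_pos: [539.7, 205.8, 193.9]
force: [0.7, 0.8, -0.3]
```

Contact at about z 194.5: Fz went from -2.9 to -0.3.

```bash
for i in 1 2; do python3 -m jog '[{"linear":[0.001,0,0],"rotation":[0,0,0],"grip":50},{"linear":[0.002,0,0],"rotation":[0,0,0],"grip":50},{"linear":[0.002,0,0],"rotation":[0,0,0],"grip":50}]'|grep -E "eef_pos|force";done; python3 togo.py 539.6 205.8 194; python3 shot.py 9; python3 shot.py 9 scene
python3 - <<'E'
import cv2,numpy as np
a=cv2.imread("pics/wrist9.png")[270:480,200:420];b=cv2.imread("pics/scene9.png")[90:210,340:475]
cv2.imwrite("pics/c9.png",np.hstack([cv2.resize(cv2.convertScaleAbs(x,alpha=2),(400,360),interpolation=cv2.INTER_NEAREST) for x in(a,b)]))
E
```

```text
eef_pos: [539.7, 205.8, 193.4]
force: [-0.4, 0.4, -0.3]
eef_pos: [539.7, 205.8, 192.8]
force: [-0.1, 0.4, 0.4]
t 9.5167 tcp [539.7 205.8 192.8] F [-0.11  0.43  0.41] grip 54.6
linear [-0.0039  0.     -0.0005] rot [-0.0004  0.0008 -0.0003]
```

View pics/c9.png

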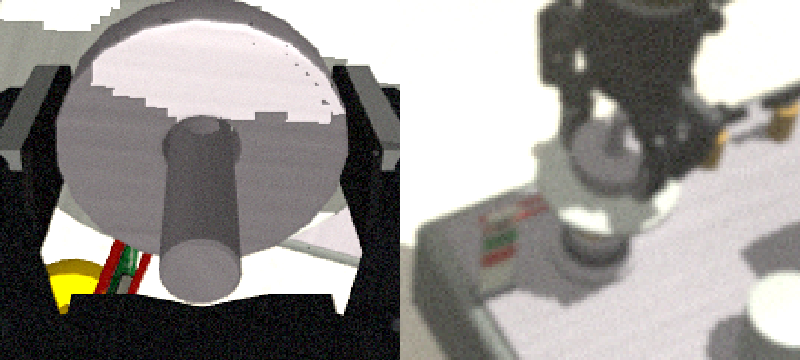

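Ring is on the seat with the spindle through it. Release.

```bash
python3 -m jog '[{"linear":[0,0,0],"rotation":[0,0,0],"grip":62},{"linear":[0,0,0],"rotation":[0,0,0],"grip":68},{"linear":[0,0,0],"rotation":[0,0,0],"grip":68},{"linear":[0,0,0],"rotation":[0,0,0],"grip":68}]'; python3 shot.py 10
python3 -m jog '[{"linear":[-0.05,0,0],"rotation":[0,0,0],"grip":70},{"linear":[-0.15,0,0],"rotation":[0,0,0],"grip":72},{"linear":[-0.25,0,0],"rotation":[0,0,0],"grip":72},{"linear":[-0.35,0,0],"rotation":[0,0,0],"grip":72},{"linear":[-0.35,0,0],"rotation":[0,0,0],"grip":72},{"linear":[-0.35,-0.13,-0.025],"rotation":[0,0,0],"grip":72},{"linear":[-0.35,-0.2,-0.05],"rotation":[0,0,0],"grip":72},{"linear":[-0.35,-0.2,-0.05],"rotation":[0,0,0],"grip":72}]'; python3 togo.py 471 -234.5 130;python3 shot.py 11
```

```text
time_s: 9.95
eef_pos: [539.7, 205.8, 192.8]
ee_rot: [0.707, -0.017, 0.707, 0.017]
force: [1.9, 0.6, 0.9]
grip_width: 0.792
time_s: 10.67
eef_pos: [527.0, 142.3, 297.7]
ee_rot: [0.707, -0.016, 0.707, 0.015]
force: [0.3, 1.1, -0.0]
grip_width: 0.845
t 10.6667 tcp [527.  142.3 297.7] F [ 0.3   1.15 -0.  ] grip 72.2
linear [ 0.5601 -1.246  -0.2418] rot [-0.0062 -0.      0.0016]
```

View pics/wrist11.png

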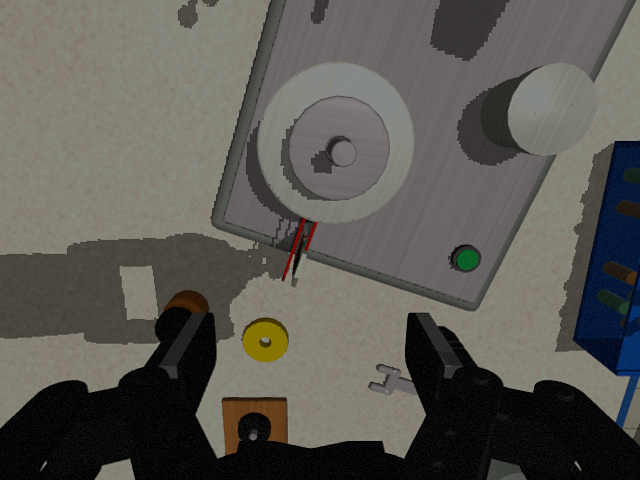

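Ring 1 lies threaded and level on the tray at (340,148). Measure the sink while heading for ring 2.

```bash
cat > tray.py <<'E'
import sys
from m import *
i=sys.argv[1]
I,d,K,T=load("wrist",i);C=cloud(d,K,T).reshape(-1,3)
P=C[(np.hypot(C[:,0]-540,C[:,1]-206)<56)&(C[:,2]>150)&(C[:,2]<270)]
r=np.hypot(P[:,0]-540,P[:,1]-206)
print("disc z",np.median(P[(r>36)&(r<46)][:,2]),"ring-top z",np.median(P[(r>12)&(r<25)][:,2]),"sp",P[(r<9)&(P[:,2]>235)].mean(0), "house z",np.nanmedian(C[(np.abs(C[:,0]-600)<20)&(np.abs(C[:,1]-130)<20)][:,2]))
E
python3 tray.py 11
python3 -m jog '[{"linear":[0,-0.99,-0.2],"rotation":[0,0,0],"grip":72},{"linear":[0,-0.99,-0.2],"rotation":[0,0,0],"grip":72},{"linear":[0,-0.99,-0.2],"rotation":[0,0,0],"grip":72},{"linear":[0,-0.99,-0.2],"rotation":[0,0,0],"grip":72},{"linear":[0.2,-0.99,-0.2],"rotation":[0,0,0],"grip":72},{"linear":[0.3,-0.99,-0.2],"rotation":[0,0,0],"grip":72},{"linear":[0.5,-0.99,-0.2],"rotation":[0,0,0],"grip":72},{"linear":[0.5,-0.99,-0.2],"rotation":[0,0,0],"grip":72},{"linear":[0.5,-0.99,-0.2],"rotation":[0,0,0],"grip":72},{"linear":[0.5,-0.99,-0.2],"rotation":[0,0,0],"grip":72},{"linear":[0.5,-0.99,-0.2],"rotation":[0,0,0],"grip":72}]'; python3 togo.py 471 -234.5 130
```

```text
disc z 193.42808800917183 ring-top z 219.3225118010296 sp [539.13657874 206.2608298  252.58509783] house z 360.7437195125552
time_s: 11.63
eef_pos: [480.3, -155.4, 146.4]
ee_rot: [0.706, -0.014, 0.708, 0.016]
force: [0.1, -0.4, 1.0]
grip_width: 0.841
t 11.6333 tcp [ 480.3 -155.4  146.4] F [ 0.07 -0.39  1.03] grip 71.8
linear [ 0.0541 -0.2622 -0.0422] rot [-0.0078 -0.005  -0.0046]
```

```bash
python3 -m jog '[{"linear":[0.05,-0.262,-0.042],"rotation":[-0.008,-0.005,-0.004],"grip":72},{"linear":[0.05,-0.262,-0.042],"rotation":[-0.008,-0.005,-0.004],"grip":72},{"linear":[0.05,-0.262,-0.042],"rotation":[-0.008,-0.005,-0.004],"grip":72},{"linear":[0.05,-0.262,-0.042],"rotation":[-0.008,-0.005,-0.004],"grip":72},{"linear":[0.05,-0.262,-0.042],"rotation":[-0.008,-0.005,-0.004],"grip":72}]';python3 shot.py 12; python3 - <<'E'
from h import *
I,d,K,T=load("wrist",12);u,v=proj((470.7,-234.3,36),K,T);print(u,v);print(ring("wrist",12,int(u),int(v),36,w=54)); print(ring("wrist",12,311,356,36,w=52))
E
python3 togo.py 471 -234.5 8
```

```text
time_s: 12.05
eef_pos: [472.1, -233.5, 132.6]
ee_rot: [0.708, -0.017, 0.706, 0.017]
force: [0.5, 0.5, -0.7]
grip_width: 0.845
307.84295367935187 251.89048301899535
(array([ 470.63997638, -234.44903438,   27.6187595 ]), np.float64(36.82828944022873), 5609)
(array([ 473.21727488, -309.05284963,   27.69599852]), np.float64(36.75923540167588), 4555)
t 12.1 tcp [ 472.  -233.2  132.5] F [ 0.81 -0.55  0.38] grip 72.1
linear [ 0.415  -0.0037 -0.0042] rot [0.0035 0.0032 0.0014]
```

View pics/wrist12.png

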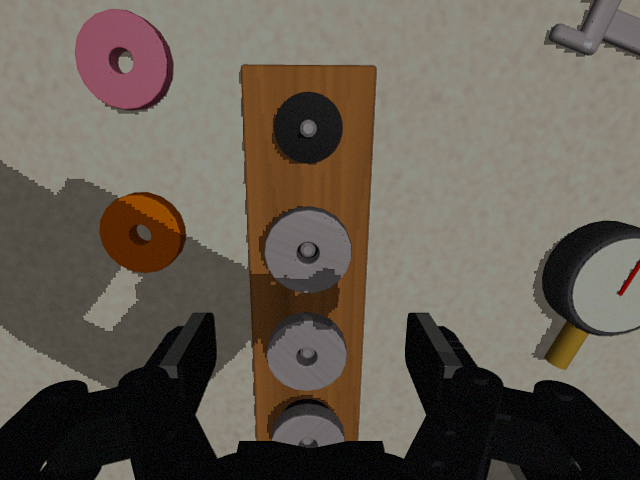

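Ring 2 is at (308,250), which gives (470.6,-234.4); the black seat at (308,128) is now empty. Descend and grip.

```bash
python3 -m jog '[{"linear":[0.3,-0.0037,-0.004],"rotation":[0.003,0.003,0.001],"grip":72},{"linear":[0.3,-0.0037,-0.004],"rotation":[0.003,0.003,0.001],"grip":72},{"linear":[0.36,-0.0037,-0.004],"rotation":[0.003,0.003,0.001],"grip":72},{"linear":[0.41,-0.0037,-0.004],"rotation":[0.003,0.003,0.001],"grip":72},{"linear":[0.41,-0.0037,-0.004],"rotation":[0.003,0.003,0.001],"grip":72},{"linear":[0.41,-0.0037,-0.004],"rotation":[0.003,0.003,0.001],"grip":72}]'; python3 togo.py 471 -234.5 8
python3 -m jog '[{"linear":[0,0,0],"rotation":[0,0,0],"grip":50},{"linear":[0,0,0],"rotation":[0,0,0],"grip":50},{"linear":[0,0,0],"rotation":[0,0,0],"grip":50},{"linear":[0,0,0],"rotation":[0,0,0],"grip":50},{"linear":[0,0,0],"rotation":[0,0,0],"grip":50},{"linear":[0,0,0],"rotation":[0,0,0],"grip":50}]' 40; python3 togo.py 471 -234.5 8
python3 -m jog '[{"linear":[-0.05,0,0],"rotation":[0,0,0],"grip":50},{"linear":[-0.15,0,0],"rotation":[0,0,0],"grip":50},{"linear":[-0.3,0,0],"rotation":[0,0,0],"grip":50},{"linear":[-0.4,0,0],"rotation":[0,0,0],"grip":50},{"linear":[-0.4,0,0],"rotation":[0,0,0],"grip":50}]'; python3 togo.py 540 148 300; python3 shot.py 13
```

```text
time_s: 12.6
eef_pos: [471.7, -233.6, 10.2]
ee_rot: [0.707, -0.017, 0.707, 0.017]
force: [0.1, -0.1, 0.6]
grip_width: 0.843
t 12.6 tcp [ 471.7 -233.6   10.2] F [ 0.06 -0.05  0.65] grip 72.0
linear [ 0.0073 -0.0028 -0.0026] rot [0.0036 0.0008 0.0006]
time_s: 13.1
eef_pos: [472.7, -233.6, 12.3]
ee_rot: [0.708, -0.018, 0.706, 0.017]
force: [-0.9, 3.2, 7.1]
grip_width: 0.63
t 13.1 tcp [ 472.7 -233.6   12.3] F [-0.91  3.16  7.07] grip 53.8
linear [ 0.0143 -0.0027 -0.0057] rot [0.0046 0.0053 0.0037]
time_s: 13.52
eef_pos: [475.0, -235.0, 140.1]
ee_rot: [0.711, -0.021, 0.702, 0.014]
force: [0.4, -0.2, -1.0]
grip_width: 0.627
t 13.5167 tcp [ 475.  -235.   140.1] F [ 0.43 -0.18 -0.99] grip 53.6
linear [-0.543   1.2585  0.2871] rot [0.0057 0.0253 0.0213]
```

View pics/wrist13.png

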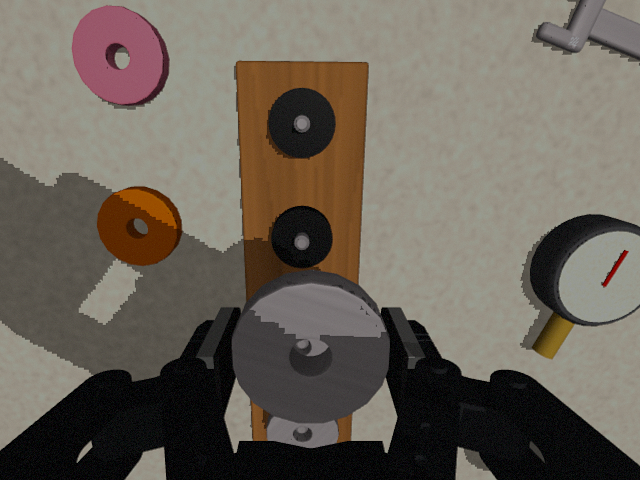

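Ring 2 is held, looking the same as ring 1 did. Carry it.

```bash
python3 -m jog '[{"linear":[-0.25,0.4,0.1],"rotation":[0.005,0.025,0.02],"grip":50},{"linear":[-0.25,0.4,0.1],"rotation":[0.005,0.025,0.02],"grip":50},{"linear":[-0.25,0.4,0.1],"rotation":[0.005,0.025,0.02],"grip":50},{"linear":[-0.54,0.95,0.21],"rotation":[0.005,0.025,0.02],"grip":50},{"linear":[-0.54,0.95,0.21],"rotation":[0.005,0.025,0.02],"grip":50},{"linear":[-0.54,0.95,0.21],"rotation":[0.005,0.025,0.02],"grip":50},{"linear":[-0.54,0.95,0.21],"rotation":[0.005,0.025,0.02],"grip":50},{"linear":[-0.54,0.95,0.21],"rotation":[0.005,0.025,0.02],"grip":50},{"linear":[-0.54,0.95,0.21],"rotation":[0.005,0.025,0.02],"grip":50},{"linear":[-0.54,0.95,0.21],"rotation":[0.005,0.025,0.02],"grip":50}]'; python3 togo.py 540 146 297
```

```text
time_s: 14.4
eef_pos: [521.0, 56.5, 296.9]
ee_rot: [0.706, -0.017, 0.708, 0.019]
force: [-0.5, -0.1, -3.0]
grip_width: 0.629
t 14.4 tcp [521.   56.5 296.9] F [-0.49 -0.14 -2.96] grip 53.7
linear [2.000e-04 2.946e-01 7.850e-02] rot [ 0.0074 -0.0062 -0.0051]
```

```bash
python3 -m jog '[{"linear":[-0.005,0.295,0.079],"rotation":[0.007,-0.006,-0.005],"grip":50},{"linear":[-0.005,0.295,0.079],"rotation":[0.007,-0.006,-0.005],"grip":50},{"linear":[-0.005,0.295,0.079],"rotation":[0.007,-0.006,-0.005],"grip":50},{"linear":[-0.005,0.295,0.079],"rotation":[0.007,-0.006,-0.005],"grip":50},{"linear":[-0.005,0.295,0.079],"rotation":[0.007,-0.006,-0.005],"grip":50},{"linear":[-0.005,0.295,0.079],"rotation":[0.007,-0.006,-0.005],"grip":50}]';python3 shot.py 14; python3 togo.py 539.6 205.8 297;python3 tray.py 14
python3 - <<'E'
from h import *
I,d,K,T=load("wrist",14);C=cloud(d,K,T);tcp=np.load("pics/wrist14cal.npz")["tcp"]
u,v=map(int,proj((539.7,206,253),K,T));print(u,v,tcp)
a=I[v-35:v+35,u-35:u+35];b=I[262:428,225:397]
cv2.imwrite("pics/c14.png",np.hstack([cv2.resize(cv2.convertScaleAbs(a,alpha=1.5),(400,400),interpolation=cv2.INTER_NEAREST),cv2.resize(cv2.convertScaleAbs(b,alpha=1.5),(400,400),interpolation=cv2.INTER_NEAREST)]))
P=C[290:410,250:370].reshape(-1,3);P=P[(P[:,2]>tcp[2]+18)&(P[:,2]<tcp[2]+32)];A=np.c_[P[:,:2]-tcp[:2],np.ones(len(P))];print("ring plane",np.linalg.lstsq(A,P[:,2]-tcp[2],rcond=None)[0])
E
```

```text
time_s: 14.9
eef_pos: [540.0, 144.6, 297.7]
ee_rot: [0.706, -0.016, 0.708, 0.016]
force: [-0.2, -1.2, -2.0]
grip_width: 0.626
t 14.95 tcp [540.1 144.6 298. ] F [ 0.13  0.27 -2.24] grip 53.5
linear [0.0033 0.2039 0.0077] rot [-0.0033 -0.0024  0.0007]
disc z 193.42786674907106 ring-top z 219.34482525065812 sp [539.47845773 206.2312269  253.01373589] house z 356.5770886148593
316 157 [539.99335524 144.61403174 297.71766769]
ring plane [-5.00472846e-03  1.13581211e-03  2.43743143e+01]
```

View pics/c14.png

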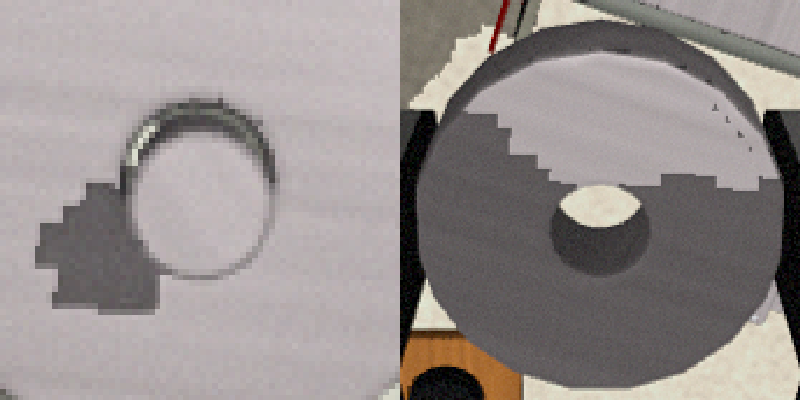

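```bash
python3 - <<'E'
from m import *
I,d,K,T=load("wrist",14);s=400/70
print("spindle",fit(np.array([281+131/s,281+275/s,122+130/s,122+278/s])-.5,6,253,K,T))
sx=400/172;sy=400/166
ob=np.array([225+17/sx,225+383/sx,262+52/sy,262+387/sy])-.5;bb=np.array([225+151/sx,225+250/sx,262+184/sy,262+275/sy])-.5
for z in(321,322.1):print(fit(ob,28,z,K,T),fit(bb,7,z,K,T))
E
```

```text
spindle (array([539.7 , 206.12]), array([-0.36,  0.36, -0.31,  0.32]))
(array([540.13, 143.39]), array([-2.54,  2.54, -1.4 ,  2.17])) (array([540.21, 143.5 ]), array([ 1.01, -1.01,  1.06, -1.16]))
(array([540.1, 144. ]), array([-3.28,  3.27, -1.91,  2.94])) (array([540.17, 144.19]), array([ 0.83, -0.83,  0.9 , -0.99]))
```

```bash
python3 togo.py 539.6 206.5 250; python3 -m jog '[{"linear":[0,0.206,0.0075],"rotation":[-0.003,-0.002,0],"grip":50},{"linear":[0,0.206,0.0075],"rotation":[-0.003,-0.002,0],"grip":50},{"linear":[0,0.206,0.0075],"rotation":[-0.003,-0.002,0],"grip":50},{"linear":[0.08,0.206,0.0075],"rotation":[-0.003,-0.002,0],"grip":50},{"linear":[0.13,0.206,0.0075],"rotation":[-0.003,-0.002,0],"grip":50},{"linear":[0.15,0.206,0.0075],"rotation":[-0.003,-0.002,0],"grip":50},{"linear":[0.15,0.206,0.0075],"rotation":[-0.003,-0.002,0],"grip":50},{"linear":[0.15,0.206,0.0075],"rotation":[-0.003,-0.002,0],"grip":50}]'; python3 togo.py 539.6 206.5 238
```

```text
t 14.95 tcp [540.1 144.6 298. ] F [ 0.13  0.27 -2.24] grip 53.5
linear [0.16   0.2063 0.008 ] rot [-0.0033 -0.0024  0.0007]
time_s: 15.62
eef_pos: [539.8, 205.6, 253.7]
ee_rot: [0.707, -0.016, 0.707, 0.016]
force: [-0.5, -0.3, -1.7]
grip_width: 0.626
t 15.6167 tcp [539.8 205.6 253.7] F [-0.51 -0.29 -1.68] grip 53.5
linear [ 0.0525  0.0031 -0.0005] rot [-0.0026  0.0011  0.0008]
```

```bash
python3 -m jog '[{"linear":[0.01,0.0031,-0.0005],"rotation":[-0.002,0.001,0],"grip":50},{"linear":[0.02,0.0031,-0.0005],"rotation":[-0.002,0.001,0],"grip":50},{"linear":[0.028,0.0031,-0.0005],"rotation":[-0.002,0.001,0],"grip":50},{"linear":[0.034,0.0031,-0.0005],"rotation":[-0.002,0.001,0],"grip":50},{"linear":[0.04,0.0031,-0.0005],"rotation":[-0.002,0.001,0],"grip":50},{"linear":[0.044,0.0031,-0.0005],"rotation":[-0.002,0.001,0],"grip":50},{"linear":[0.045,0.0031,-0.0005],"rotation":[-0.002,0.001,0],"grip":50},{"linear":[0.045,0.0031,-0.0005],"rotation":[-0.002,0.001,0],"grip":50}]';python3 togo.py 539.6 206.5 236
```

```text
time_s: 16.28
eef_pos: [539.6, 206.5, 240.2]
ee_rot: [0.707, -0.017, 0.707, 0.016]
force: [0.3, -1.0, -2.2]
grip_width: 0.631
t 16.2833 tcp [539.6 206.5 240.2] F [ 0.27 -0.98 -2.2 ] grip 53.9
linear [ 0.0139 -0.0001 -0.    ] rot [-0.0005 -0.0001  0.0008]
```

```bash
python3 -m jog '[{"linear":[0.005,0,0],"rotation":[0,0,0],"grip":50},{"linear":[0.01,0,0],"rotation":[0,0,0],"grip":50},{"linear":[0.015,0,0],"rotation":[0,0,0],"grip":50},{"linear":[0.02,0,0],"rotation":[0,0,0],"grip":50},{"linear":[0.02,0,0],"rotation":[0,0,0],"grip":50}]';python3 togo.py 539.6 206.5 210; python3 shot.py 15
python3 - <<'E'
import cv2,numpy as np
a=cv2.imread("pics/wrist15.png")[270:430,220:400]
cv2.imwrite("pics/c15.png",cv2.resize(cv2.convertScaleAbs(a,alpha=2),(400,360),interpolation=cv2.INTER_NEAREST))
E
```

```text
time_s: 16.7
eef_pos: [539.5, 206.5, 233.8]
ee_rot: [0.707, -0.017, 0.707, 0.016]
force: [0.1, 0.5, -3.4]
grip_width: 0.631
t 16.7 tcp [539.5 206.5 233.8] F [ 0.1   0.52 -3.43] grip 53.9
linear [0.0792 0.     0.0004] rot [-0.0006 -0.0013  0.0009]
```

View pics/c15.png

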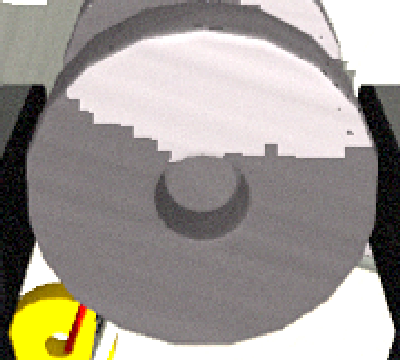

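Threaded again. Lower to just above ring 1, then slowly.

```bash
python3 -m jog '[{"linear":[0.015,0,0.0003],"rotation":[0,0,0],"grip":50},{"linear":[0.03,0,0.0003],"rotation":[0,0,0],"grip":50},{"linear":[0.045,0,0.0003],"rotation":[0,0,0],"grip":50},{"linear":[0.06,0,0.0003],"rotation":[0,0,0],"grip":50},{"linear":[0.07,0,0.0003],"rotation":[0,0,0],"grip":50},{"linear":[0.075,0,0.0003],"rotation":[0,0,0],"grip":50},{"linear":[0.075,0,0.0003],"rotation":[0,0,0],"grip":50}]'|grep -E "eef_p|force"; for i in 1 2 3 4; do python3 -m jog '[{"linear":[0.003,0,0],"rotation":[0,0,0],"grip":50},{"linear":[0.006,0,0],"rotation":[0,0,0],"grip":50},{"linear":[0.006,0,0],"rotation":[0,0,0],"grip":50}]'|grep -E "eef_pos|force";done
```

```text
eef_pos: [539.6, 206.5, 211.2]
force: [-0.2, -0.4, -0.6]
eef_pos: [539.6, 206.5, 209.4]
force: [-0.8, 0.1, -1.5]
eef_pos: [539.6, 206.5, 207.5]
force: [0.5, 0.3, -1.8]
eef_pos: [539.6, 206.5, 205.6]
force: [-0.0, -0.0, 1.2]
eef_pos: [539.6, 206.5, 203.7]
force: [-0.0, -0.4, 1.2]
```

```bash
for i in 1 2 3 4 5; do python3 -m jog '[{"linear":[0,0,0],"rotation":[0,0,0],"grip":50}]'|grep -E "force";done; python3 shot.py 16; python3 tray.py 16;python3 togo.py 539.6 206.5 200
python3 - <<'E'
import cv2,numpy as np
a=cv2.imread("pics/wrist16.png")[250:480,190:430]
cv2.imwrite("pics/c16.png",cv2.resize(cv2.convertScaleAbs(a,alpha=2),(600,575),interpolation=cv2.INTER_NEAREST))
E
```

```text
force: [0.1, -0.2, 0.6]
force: [-0.5, -0.1, 0.3]
force: [-0.4, -0.3, 1.4]
force: [-0.9, -0.4, 0.8]
force: [-0.4, -0.3, 1.1]
disc z 183.7353456233916 ring-top z 228.4216151503025 sp [539.4722475  207.6792157  241.33400044] house z 113.04736373354262
t 18.8 tcp [539.6 206.5 203.9] F [-0.66 -0.3  -0.53] grip 53.6
linear [ 0.0129 -0.0001 -0.0001] rot [-0.0004 -0.0007  0.0008]
```

View pics/c16.png

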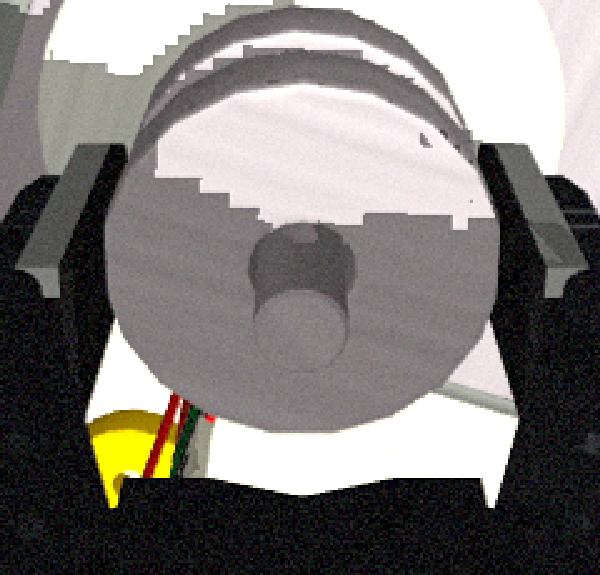

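The second ring shows a gap of about 4 mm above ring 1 although the tray has sunk 10 mm. The ring top is at 228.4, where a seated one would be near 224. So the fingertips, which reach about 4 mm below the held ring, are sitting on ring 1's rim. Releasing here would drop the ring. I'll lift it off, put it back on its seat and re-grip higher.

```bash
python3 -m jog '[{"linear":[-0.01,0,0],"rotation":[0,0,0],"grip":50},{"linear":[-0.02,0,0],"rotation":[0,0,0],"grip":50},{"linear":[-0.03,0,0],"rotation":[0,0,0],"grip":50},{"linear":[-0.04,0,0],"rotation":[0,0,0],"grip":50},{"linear":[-0.08,0,0],"rotation":[0,0,0],"grip":50},{"linear":[-0.14,0,0],"rotation":[0,0,0],"grip":50},{"linear":[-0.2,0,0],"rotation":[0,0,0],"grip":50},{"linear":[-0.28,0,0],"rotation":[0,0,0],"grip":50},{"linear":[-0.3,0,0],"rotation":[0,0,0],"grip":50},{"linear":[-0.3,0,0],"rotation":[0,0,0],"grip":50},{"linear":[-0.3,-0.2,0],"rotation":[0,0,0],"grip":50},{"linear":[-0.3,-0.2,0],"rotation":[0,0,0],"grip":50},{"linear":[-0.3,-0.2,0],"rotation":[0,0,0],"grip":50}]'; python3 shot.py 17; python3 tray.py 17;python3 togo.py 471 -233.9 120
```

```text
time_s: 19.88
eef_pos: [542.4, 143.6, 292.1]
ee_rot: [0.706, -0.016, 0.708, 0.015]
force: [-0.3, 0.5, -2.8]
grip_width: 0.627
disc z 193.42562898255068 ring-top z 219.35912306825787 sp [539.54120777 206.18890792 252.98353442] house z 350.7816569713194
t 19.9333 tcp [542.3 145.2 292.2] F [-0.55 -0.1  -2.79] grip 53.6
linear [ 0.5757 -1.2515 -0.2918] rot [-0.0054 -0.0059  0.001 ]
```

View pics/wrist17.png

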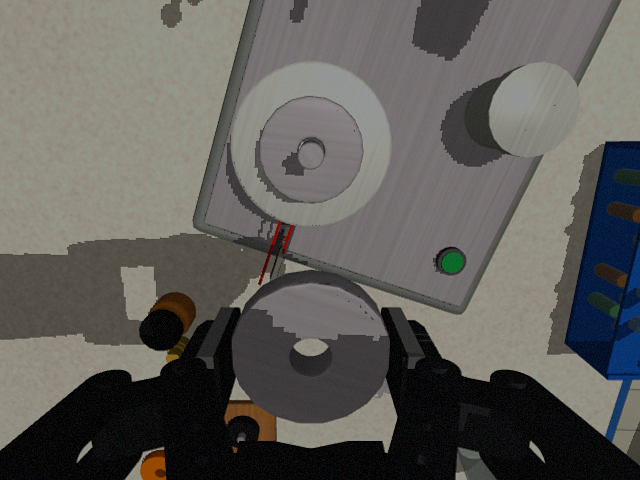

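Ring 1 is undisturbed, the tray is back at 193.4 and ring 2 is held safely. Return to seat 2.

```bash
python3 -m jog '[{"linear":[0,-0.99,-0.23],"rotation":[-0.005,-0.006,0.001],"grip":50},{"linear":[0,-0.99,-0.23],"rotation":[-0.005,-0.006,0.001],"grip":50},{"linear":[0,-0.99,-0.23],"rotation":[-0.005,-0.006,0.001],"grip":50},{"linear":[0,-0.99,-0.23],"rotation":[-0.005,-0.006,0.001],"grip":50},{"linear":[0.2,-0.99,-0.23],"rotation":[-0.005,-0.006,0.001],"grip":50},{"linear":[0.4,-0.99,-0.23],"rotation":[-0.005,-0.006,0.001],"grip":50},{"linear":[0.5,-0.99,-0.23],"rotation":[-0.005,-0.006,0.001],"grip":50},{"linear":[0.5,-0.99,-0.23],"rotation":[-0.005,-0.006,0.001],"grip":50},{"linear":[0.5,-0.99,-0.23],"rotation":[-0.005,-0.006,0.001],"grip":50}]'>/dev/null; python3 togo.py 471 -233.9 80
```

```text
t 20.6833 tcp [ 485.6 -153.7  142. ] F [ 0.48  0.12 -2.75] grip 53.7
linear [ 0.2064 -0.2647 -0.0611] rot [ 0.0003 -0.0007 -0.0014]
```

```bash
python3 -m jog '[{"linear":[0.1,-0.265,-0.061],"rotation":[0,0,-0.001],"grip":50},{"linear":[0.1,-0.265,-0.061],"rotation":[0,0,-0.001],"grip":50},{"linear":[0.1,-0.265,-0.061],"rotation":[0,0,-0.001],"grip":50},{"linear":[0.206,-0.265,-0.061],"rotation":[0,0,-0.001],"grip":50},{"linear":[0.206,-0.265,-0.061],"rotation":[0,0,-0.001],"grip":50},{"linear":[0.206,-0.265,-0.061],"rotation":[0,0,-0.001],"grip":50}]'>/dev/null; python3 togo.py 471 -233.9 13; python3 shot.py 18
```

```text
t 21.1833 tcp [ 470.4 -232.6   78.9] F [-0.67 -1.08 -1.77] grip 53.5
linear [ 0.2198 -0.0052  0.0025] rot [ 0.0015 -0.0067 -0.0063]
```

View pics/wrist18.png

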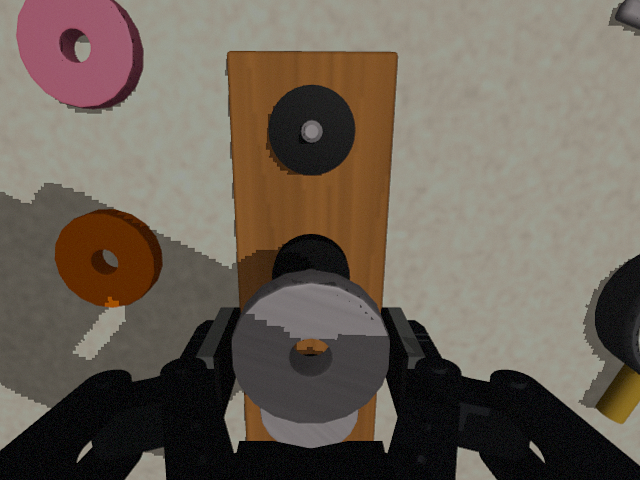

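```bash
python3 -m jog '[{"linear":[0.1,-0.005,0.0025],"rotation":[0.001,-0.006,-0.006],"grip":50},{"linear":[0.15,-0.005,0.0025],"rotation":[0.001,-0.006,-0.006],"grip":50},{"linear":[0.17,-0.005,0.0025],"rotation":[0.001,-0.006,-0.006],"grip":50},{"linear":[0.17,-0.005,0.0025],"rotation":[0.001,-0.006,-0.006],"grip":50},{"linear":[0.17,-0.005,0.0025],"rotation":[0.001,-0.006,-0.006],"grip":50}]'>/dev/null; python3 togo.py 471 -233.9 13;for i in 1 2 3 4; do python3 -m jog '[{"linear":[0.005,0,0],"rotation":[0,0,0],"grip":50},{"linear":[0.01,0,0],"rotation":[0,0,0],"grip":50},{"linear":[0.01,0,0],"rotation":[0,0,0],"grip":50}]'|grep -E "eef_pos|force";done
```

```text
t 21.65 tcp [ 472.8 -234.6   30.7] F [-0.49 -0.29 -1.91] grip 53.6
linear [ 0.0589  0.0029 -0.006 ] rot [0.0026 0.0068 0.0066]
eef_pos: [473.1, -234.7, 28.3]
force: [-0.0, 0.0, -2.1]
eef_pos: [473.0, -234.7, 25.1]
force: [0.1, 0.4, -3.3]
eef_pos: [472.9, -234.6, 21.7]
force: [-0.6, 0.1, -2.3]
eef_pos: [472.5, -234.4, 18.3]
force: [-0.7, 0.3, -2.9]
```

```bash
python3 -m jog '[{"linear":[0.01,0.001,-0.003],"rotation":[0,0,0],"grip":50},{"linear":[0.019,0.001,-0.003],"rotation":[0,0,0],"grip":50},{"linear":[0.019,0.001,-0.003],"rotation":[0,0,0],"grip":50}]'|grep -E "eef_pos|force"; python3 -m jog '[{"linear":[0,0,0],"rotation":[0,0,0],"grip":64},{"linear":[0,0,0],"rotation":[0,0,0],"grip":72},{"linear":[0,0,0],"rotation":[0,0,0],"grip":72},{"linear":[0,0,0],"rotation":[0,0,0],"grip":72},{"linear":[-0.022,0,0],"rotation":[0,0,0],"grip":72},{"linear":[-0.022,0,0],"rotation":[0,0,0],"grip":72}]'; python3 shot.py 19;python3 togo.py 471 -234.4 19
```

```text
eef_pos: [471.6, -234.2, 12.4]
force: [-0.2, -0.2, -2.1]
time_s: 23.4
eef_pos: [472.1, -234.5, 20.1]
ee_rot: [0.708, -0.018, 0.705, 0.016]
force: [-0.9, -0.1, 0.3]
grip_width: 0.844
t 23.45 tcp [ 472.  -234.4   19.8] F [-1.2   0.31 -0.71] grip 72.0
linear [ 0.0027  0.0003 -0.0033] rot [0.0027 0.0076 0.0074]
```

View pics/wrist19.png

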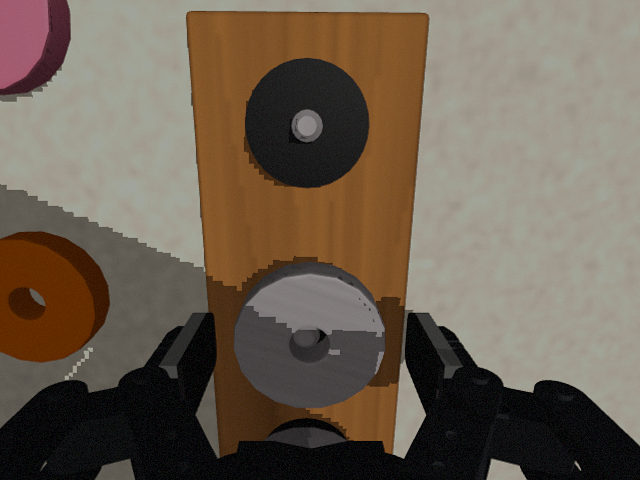

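Ring 2 is back on its seat over the stud. Now re-grip about 8 mm higher.

```bash
python3 -m jog '[{"linear":[0.003,0,-0.0033],"rotation":[0.003,0.008,0.007],"grip":72},{"linear":[0.003,0,-0.0033],"rotation":[0.003,0.008,0.007],"grip":72},{"linear":[0.003,0,-0.0033],"rotation":[0.003,0.008,0.007],"grip":50},{"linear":[0.003,0,-0.0033],"rotation":[0.003,0.008,0.007],"grip":50},{"linear":[0.003,0,-0.0033],"rotation":[0.003,0.008,0.007],"grip":50},{"linear":[0.003,0,-0.0033],"rotation":[0.003,0.008,0.007],"grip":50},{"linear":[0.003,0,-0.0033],"rotation":[0.003,0.008,0.007],"grip":50},{"linear":[0.003,0,-0.0033],"rotation":[0.003,0.008,0.007],"grip":50}]' 40; 
python3 -m jog '[{"linear":[-0.05,0,0],"rotation":[0,0,0],"grip":50},{"linear":[-0.15,0,0],"rotation":[0,0,0],"grip":50},{"linear":[-0.3,0,0],"rotation":[0,0,0],"grip":50},{"linear":[-0.4,0,0],"rotation":[0,0,0],"grip":50},{"linear":[-0.4,0,0],"rotation":[0,0,0],"grip":50}]'; python3 togo.py 540 146 297; python3 shot.py 20
```

```text
time_s: 24.12
eef_pos: [471.0, -234.6, 19.1]
ee_rot: [0.707, -0.017, 0.707, 0.016]
force: [-1.3, 0.5, 5.8]
grip_width: 0.631
time_s: 24.53
eef_pos: [473.2, -236.1, 145.0]
ee_rot: [0.71, -0.019, 0.704, 0.014]
force: [0.7, -1.0, -1.4]
grip_width: 0.627
t 24.5333 tcp [ 473.2 -236.1  145. ] F [ 0.68 -0.98 -1.44] grip 53.6
linear [-0.5137  1.2579  0.2863] rot [0.0001 0.0157 0.0146]
```

View pics/wrist20.png

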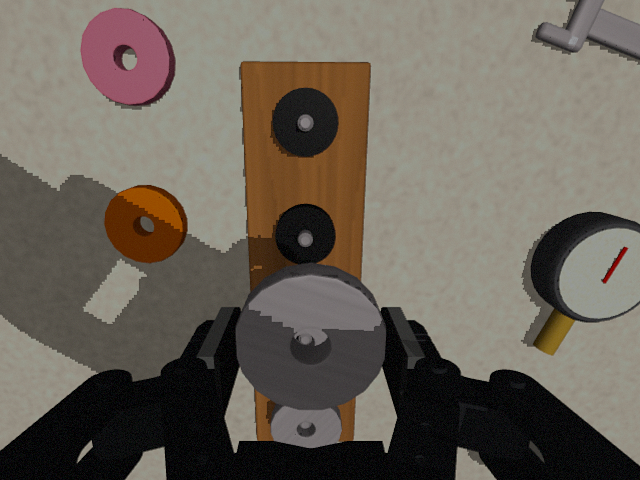

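Held with higher grip. Carry.

```bash
python3 -m jog '[{"linear":[-0.25,0.4,0.1],"rotation":[0,0.015,0.014],"grip":50},{"linear":[-0.25,0.4,0.1],"rotation":[0,0.015,0.014],"grip":50},{"linear":[-0.25,0.4,0.1],"rotation":[0,0.015,0.014],"grip":50},{"linear":[-0.54,0.95,0.21],"rotation":[0,0.015,0.014],"grip":50},{"linear":[-0.54,0.95,0.21],"rotation":[0,0.015,0.014],"grip":50},{"linear":[-0.54,0.95,0.21],"rotation":[0,0.015,0.014],"grip":50},{"linear":[-0.54,0.95,0.21],"rotation":[0,0.015,0.014],"grip":50},{"linear":[-0.54,0.95,0.21],"rotation":[0,0.015,0.014],"grip":50},{"linear":[-0.54,0.95,0.21],"rotation":[0,0.015,0.014],"grip":50},{"linear":[-0.54,0.95,0.21],"rotation":[0,0.015,0.014],"grip":50}]'; python3 togo.py 540 145 304
```

```text
time_s: 25.42
eef_pos: [520.9, 54.7, 301.3]
ee_rot: [0.705, -0.017, 0.709, 0.019]
force: [-0.6, -1.5, -3.1]
grip_width: 0.632
t 25.4167 tcp [520.9  54.7 301.3] F [-0.62 -1.5  -3.09] grip 54.0
linear [-0.0084  0.2975  0.0786] rot [ 0.0065 -0.0097 -0.0065]
```

```bash
python3 -m jog '[{"linear":[-0.008,0.297,0.079],"rotation":[0.006,-0.009,-0.006],"grip":50},{"linear":[-0.008,0.297,0.079],"rotation":[0.006,-0.009,-0.006],"grip":50},{"linear":[-0.008,0.297,0.079],"rotation":[0.006,-0.009,-0.006],"grip":50},{"linear":[-0.008,0.297,0.079],"rotation":[0.006,-0.009,-0.006],"grip":50},{"linear":[-0.008,0.297,0.079],"rotation":[0.006,-0.009,-0.006],"grip":50},{"linear":[-0.008,0.297,0.079],"rotation":[0.006,-0.009,-0.006],"grip":50}]' >/dev/null;python3 shot.py 21; python3 togo.py 539.6 205.8 304;python3 tray.py 21
python3 - <<'E'
from h import *
I,d,K,T=load("wrist",21);C=cloud(d,K,T);tcp=np.load("pics/wrist21cal.npz")["tcp"]
u,v=map(int,proj((539.7,206,253),K,T));print(u,v,tcp)
a=I[v-35:v+35,u-35:u+35];b=I[252:418,225:397]
cv2.imwrite("pics/c21.png",np.hstack([cv2.resize(cv2.convertScaleAbs(a,alpha=1.5),(400,400),interpolation=cv2.INTER_NEAREST),cv2.resize(cv2.convertScaleAbs(b,alpha=1.5),(400,400),interpolation=cv2.INTER_NEAREST)]))
P=C[290:400,250:370].reshape(-1,3);P=P[(P[:,2]>tcp[2]+10)&(P[:,2]<tcp[2]+25)];A=np.c_[P[:,:2]-tcp[:2],np.ones(len(P))];print("ring plane",np.linalg.lstsq(A,P[:,2]-tcp[2],rcond=None)[0])
E
```

```text
t 25.9667 tcp [540.1 143.3 303. ] F [-0.47  0.66 -2.69] grip 53.7
linear [-0.0034  0.2083  0.0079] rot [-0.0033 -0.0039  0.0002]
disc z 193.43536691496982 ring-top z 219.34272894529943 sp [539.50615838 206.16001945 253.05157108] house z 361.52910404655347
316 154 [540.03011957 143.31195212 302.5715883 ]
ring plane [-1.51193142e-03  3.69104916e-03  1.76044266e+01]
```

View pics/c21.png

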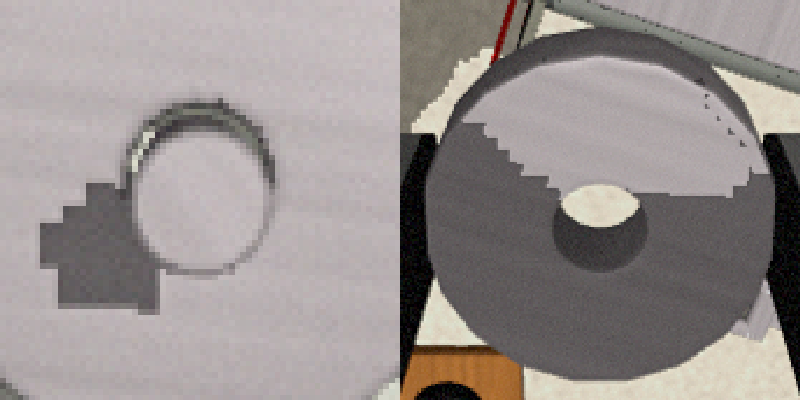

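```bash
python3 - <<'E'
from m import *
I,d,K,T=load("wrist",21);s=400/70
print("spindle",fit(np.array([281+132/s,281+275/s,119+128/s,119+276/s])-.5,6,253,K,T))
sx=400/172;sy=400/166
ob=np.array([225+25/sx,225+375/sx,252+55/sy,252+381/sy])-.5;bb=np.array([225+153/sx,225+247/sx,252+183/sy,252+272/sy])-.5
for z in(302.57+17.6,):print(fit(ob,28,z,K,T),fit(bb,7,z,K,T))
E
python3 togo.py 539.6 206.5 261
```

```text
spindle (array([539.71, 206.03]), array([-0.15,  0.15, -0.04,  0.04]))
(array([540.11, 142.93]), array([-3.01,  3.  , -1.29,  2.06])) (array([540.12, 143.02]), array([ 0.68, -0.68,  1.14, -1.23]))
t 25.9667 tcp [540.1 143.3 303. ] F [-0.47  0.66 -2.69] grip 53.7
linear [0.14   0.2106 0.0083] rot [-0.0033 -0.0039  0.0002]
```

```bash
python3 -m jog '[{"linear":[0,0.21,0.008],"rotation":[-0.003,-0.004,0],"grip":50},{"linear":[0,0.21,0.008],"rotation":[-0.003,-0.004,0],"grip":50},{"linear":[0,0.21,0.008],"rotation":[-0.003,-0.004,0],"grip":50},{"linear":[0.08,0.21,0.008],"rotation":[-0.003,-0.004,0],"grip":50},{"linear":[0.12,0.21,0.008],"rotation":[-0.003,-0.004,0],"grip":50},{"linear":[0.14,0.21,0.008],"rotation":[-0.003,-0.004,0],"grip":50},{"linear":[0.14,0.21,0.008],"rotation":[-0.003,-0.004,0],"grip":50},{"linear":[0.14,0.21,0.008],"rotation":[-0.003,-0.004,0],"grip":50}]' >/dev/null; python3 togo.py 539.6 206.4 246
```

```text
t 26.6333 tcp [539.8 205.5 261.6] F [-0.44  1.01 -2.56] grip 53.3
linear [ 0.0519  0.0032 -0.0007] rot [-0.0026  0.0012  0.0003]
```

```bash
python3 -m jog '[{"linear":[0.01,0.0031,-0.0007],"rotation":[-0.002,0.001,0],"grip":50},{"linear":[0.02,0.0031,-0.0007],"rotation":[-0.002,0.001,0],"grip":50},{"linear":[0.028,0.0031,-0.0007],"rotation":[-0.002,0.001,0],"grip":50},{"linear":[0.034,0.0031,-0.0007],"rotation":[-0.002,0.001,0],"grip":50},{"linear":[0.04,0.0031,-0.0007],"rotation":[-0.002,0.001,0],"grip":50},{"linear":[0.046,0.0031,-0.0007],"rotation":[-0.002,0.001,0],"grip":50},{"linear":[0.046,0.0031,-0.0007],"rotation":[-0.002,0.001,0],"grip":50}]' >/dev/null;python3 togo.py 539.6 206.4 236; python3 -m jog '[{"linear":[0.005,0,0],"rotation":[0,0,0],"grip":50},{"linear":[0.01,0,0],"rotation":[0,0,0],"grip":50},{"linear":[0.015,0,0],"rotation":[0,0,0],"grip":50},{"linear":[0.02,0,0],"rotation":[0,0,0],"grip":50},{"linear":[0.02,0,0],"rotation":[0,0,0],"grip":50}]' >/dev/null;python3 togo.py 539.6 206.4 220; python3 shot.py 22
python3 - <<'E'
import cv2,numpy as np
a=cv2.imread("pics/wrist22.png")[260:420,220:400]
cv2.imwrite("pics/c22.png",cv2.resize(cv2.convertScaleAbs(a,alpha=2),(400,360),interpolation=cv2.INTER_NEAREST))
E
```

```text
t 27.2167 tcp [539.5 206.4 247.4] F [-0.96  0.22 -1.58] grip 53.5
linear [ 0.0379 -0.      0.0004] rot [-0.0005 -0.0008  0.0005]
t 27.6333 tcp [539.4 206.4 241. ] F [ 0.06  0.37 -1.77] grip 53.6
linear [0.07   0.0001 0.0008] rot [-0.0004 -0.0021  0.0007]
```

View pics/c22.png

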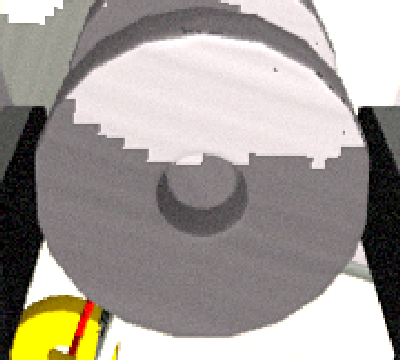

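Threaded. Lower slowly onto ring 1 and follow the tray down.

```bash
python3 -m jog '[{"linear":[0.015,0,0.0006],"rotation":[0,0,0],"grip":50},{"linear":[0.03,0,0.0006],"rotation":[0,0,0],"grip":50},{"linear":[0.045,0,0.0006],"rotation":[0,0,0],"grip":50},{"linear":[0.06,0,0.0006],"rotation":[0,0,0],"grip":50},{"linear":[0.07,0,0.0006],"rotation":[0,0,0],"grip":50},{"linear":[0.073,0,0.0006],"rotation":[0,0,0],"grip":50},{"linear":[0.073,0,0.0006],"rotation":[0,0,0],"grip":50}]'|grep -E "eef_p|force"; for i in 1 2 3 4; do python3 -m jog '[{"linear":[0.003,0,0],"rotation":[0,0,0],"grip":50},{"linear":[0.006,0,0],"rotation":[0,0,0],"grip":50},{"linear":[0.006,0,0],"rotation":[0,0,0],"grip":50}]'|grep -E "eef_pos|force";done; python3 shot.py 23; python3 tray.py 23
```

```text
eef_pos: [539.5, 206.4, 219.0]
force: [-0.1, -0.6, -1.3]
eef_pos: [539.5, 206.4, 217.1]
force: [0.3, -0.5, -2.6]
eef_pos: [539.4, 206.4, 215.1]
force: [-0.2, -0.5, -2.1]
eef_pos: [539.5, 206.3, 213.2]
force: [0.0, -0.5, -1.9]
eef_pos: [539.5, 206.4, 211.3]
force: [-0.7, -0.2, -1.6]
disc z 189.86811812171408 ring-top z 229.07145601662933 sp [539.4251555  208.26763145 245.97956952] house z 112.85284850821077
```

Tray sunk 3.5 mm and ring 2 is flush on ring 1 (top at 229.1). Continue.

```bash
for i in 1 2; do python3 -m jog '[{"linear":[0.003,0,0],"rotation":[0,0,0],"grip":50},{"linear":[0.006,0,0],"rotation":[0,0,0],"grip":50},{"linear":[0.006,0,0],"rotation":[0,0,0],"grip":50}]'|grep -E "eef_pos|force";done; for i in 1 2 3 ; do python3 -m jog '[{"linear":[0,0,0],"rotation":[0,0,0],"grip":50}]'|grep -E "force";done;python3 shot.py 24; python3 tray.py 24
python3 - <<'E'
import cv2,numpy as np
a=cv2.imread("pics/wrist24.png")[240:480,190:430]
cv2.imwrite("pics/c24.png",cv2.resize(cv2.convertScaleAbs(a,alpha=2),(600,600),interpolation=cv2.INTER_NEAREST))
E
```

```text
eef_pos: [539.5, 206.3, 209.5]
force: [-0.4, 0.7, -0.3]
eef_pos: [539.5, 206.3, 207.5]
force: [-0.0, 0.3, -0.0]
force: [0.2, -0.1, -0.2]
force: [-0.0, 0.8, -0.7]
force: [-0.8, -0.8, -0.5]
disc z 186.67799337853288 ring-top z 225.4389508178677 sp [539.4541997  207.98200918 243.46782173] house z 112.96050935622421
```

View pics/c24.png

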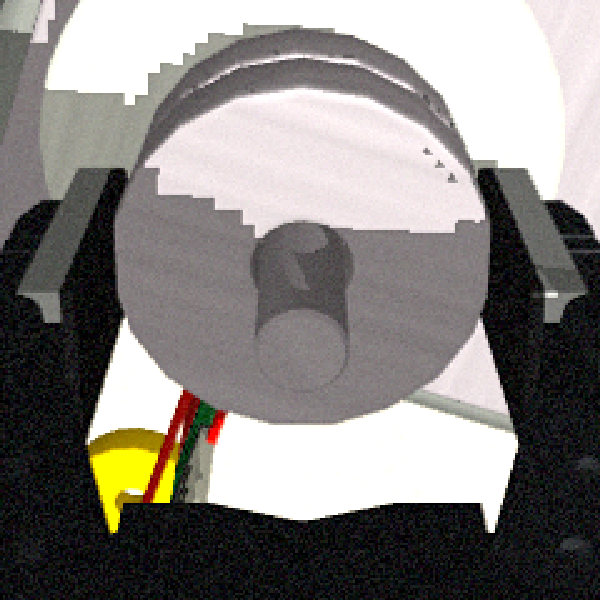

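Rings flush and most of the load transferred. Go 1 mm more and release.

```bash
python3 -m jog '[{"linear":[0.004,0,0],"rotation":[0,0,0],"grip":50},{"linear":[0.004,0,0],"rotation":[0,0,0],"grip":50}]'|grep -E "eef|force"; python3 -m jog '[{"linear":[0,0,0],"rotation":[0,0,0],"grip":62},{"linear":[0,0,0],"rotation":[0,0,0],"grip":68},{"linear":[0,0,0],"rotation":[0,0,0],"grip":68},{"linear":[0,0,0],"rotation":[0,0,0],"grip":68}]' |grep -E "eef|force|grip"
python3 -m jog '[{"linear":[-0.05,0,0],"rotation":[0,0,0],"grip":70},{"linear":[-0.15,0,0],"rotation":[0,0,0],"grip":72},{"linear":[-0.25,0,0],"rotation":[0,0,0],"grip":72},{"linear":[-0.3,0,0],"rotation":[0,0,0],"grip":72},{"linear":[-0.3,0,0],"rotation":[0,0,0],"grip":72},{"linear":[-0.3,-0.13,-0.025],"rotation":[0,0,0],"grip":72},{"linear":[-0.3,-0.2,-0.05],"rotation":[0,0,0],"grip":72},{"linear":[-0.3,-0.2,-0.05],"rotation":[0,0,0],"grip":72}]'>/dev/null; python3 togo.py 473.5 -309.2 130;python3 shot.py 25;python3 tray.py 25
```

```text
eef_pos: [539.5, 206.3, 206.3]
force: [-0.2, 0.5, -0.1]
eef_pos: [539.6, 206.4, 206.4]
force: [0.3, -0.3, -0.5]
grip_width: 0.798
t 31.2833 tcp [526.8 142.8 295.7] F [ 0.05 -0.14  0.56] grip 72.0
linear [ 0.5548 -1.4968 -0.2422] rot [-0.0063 -0.0053  0.0026]
disc z 184.41121353459977 ring-top z 224.29819260881538 sp [539.26563021 206.17962929 244.07037507] house z 357.9505086700249
```

View pics/wrist25.png

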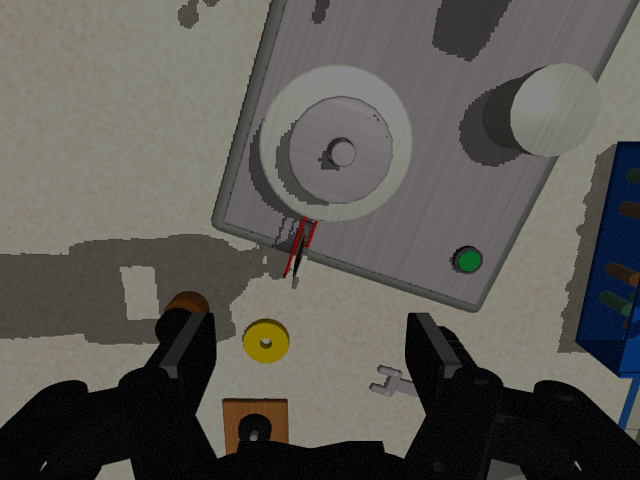

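Two rings are stacked level and the tray has sunk about 9.5 mm, so it's still too light. A third should give about 18.8. On to ring 3 at (473.2,-309).

```bash
python3 -m jog '[{"linear":[0,-0.99,-0.16],"rotation":[-0.006,-0.005,0.002],"grip":72},{"linear":[0,-0.99,-0.16],"rotation":[-0.006,-0.005,0.002],"grip":72},{"linear":[0,-0.99,-0.16],"rotation":[-0.006,-0.005,0.002],"grip":72},{"linear":[0,-0.99,-0.16],"rotation":[-0.006,-0.005,0.002],"grip":72},{"linear":[0.2,-0.99,-0.16],"rotation":[-0.006,-0.005,0.002],"grip":72},{"linear":[0.3,-0.99,-0.16],"rotation":[-0.006,-0.005,0.002],"grip":72},{"linear":[0.5,-0.99,-0.16],"rotation":[-0.006,-0.005,0.002],"grip":72},{"linear":[0.5,-0.99,-0.16],"rotation":[-0.006,-0.005,0.002],"grip":72},{"linear":[0.5,-0.99,-0.16],"rotation":[-0.006,-0.005,0.002],"grip":72},{"linear":[0.5,-0.99,-0.16],"rotation":[-0.006,-0.005,0.002],"grip":72}]'>/dev/null; python3 togo.py 473.4 -309.2 130
```

```text
t 32.1667 tcp [ 489.2 -155.3  139.3] F [-0.8   0.29 -1.46] grip 72.3
linear [ 0.0286 -0.5103 -0.0753] rot [-0.0045 -0.0182 -0.0126]
```

```bash
python3 -m jog '[{"linear":[0.029,-0.51,-0.075],"rotation":[-0.004,-0.018,-0.012],"grip":72},{"linear":[0.029,-0.51,-0.075],"rotation":[-0.004,-0.018,-0.012],"grip":72},{"linear":[0.029,-0.51,-0.075],"rotation":[-0.004,-0.018,-0.012],"grip":72},{"linear":[0.029,-0.51,-0.075],"rotation":[-0.004,-0.018,-0.012],"grip":72},{"linear":[0.029,-0.51,-0.075],"rotation":[-0.004,-0.018,-0.012],"grip":72},{"linear":[0.029,-0.51,-0.075],"rotation":[-0.004,-0.018,-0.012],"grip":72},{"linear":[0.029,-0.51,-0.075],"rotation":[-0.004,-0.018,-0.012],"grip":72}]'>/dev/null;python3 shot.py 26; python3 - <<'E'
from h import *
I,d,K,T=load("wrist",26);u,v=proj((473.2,-309,36),K,T);print(u,v);print(ring("wrist",26,int(u),int(v),36,w=54))
E
python3 togo.py 473.4 -309.2 19
```

```text
308.7357689272922 253.8389866205317
(array([ 473.26569931, -309.3608269 ,   27.64945672]), np.float64(36.824551022142316), 5730)
t 32.8 tcp [ 474.2 -307.6  130.3] F [-0.12  1.79 -0.07] grip 72.3
linear [ 0.3709 -0.0053 -0.0031] rot [ 0.0028  0.0004 -0.0009]
```

View pics/wrist26.png

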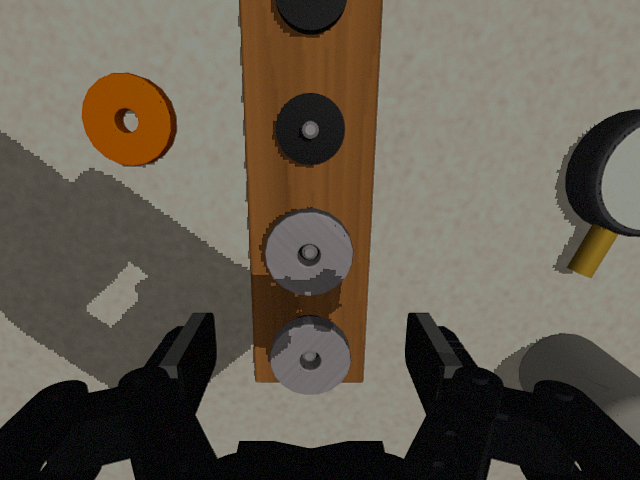

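```bash
python3 -m jog '[{"linear":[0.3,-0.0055,-0.003],"rotation":[0.003,0,-0.001],"grip":72},{"linear":[0.3,-0.0055,-0.003],"rotation":[0.003,0,-0.001],"grip":72},{"linear":[0.33,-0.0055,-0.003],"rotation":[0.003,0,-0.001],"grip":72},{"linear":[0.371,-0.0055,-0.003],"rotation":[0.003,0,-0.001],"grip":72},{"linear":[0.371,-0.0055,-0.003],"rotation":[0.003,0,-0.001],"grip":72},{"linear":[0.371,-0.0055,-0.003],"rotation":[0.003,0,-0.001],"grip":72}]'>/dev/null; python3 togo.py 473.3 -309.4 19
```

```text
t 33.3 tcp [ 474.2 -308.9   19.9] F [0.47 0.7  0.34] grip 72.1
linear [ 0.003  -0.0015 -0.003 ] rot [0.0019 0.002  0.0018]
```

```bash
python3 -m jog '[{"linear":[0.003,-0.0015,-0.003],"rotation":[0.002,0.002,0.002],"grip":72},{"linear":[0.003,-0.0015,-0.003],"rotation":[0.002,0.002,0.002],"grip":50},{"linear":[0.003,-0.0015,-0.003],"rotation":[0.002,0.002,0.002],"grip":50},{"linear":[0.003,-0.0015,-0.003],"rotation":[0.002,0.002,0.002],"grip":50},{"linear":[0.003,-0.0015,-0.003],"rotation":[0.002,0.002,0.002],"grip":50},{"linear":[0.003,-0.0015,-0.003],"rotation":[0.002,0.002,0.002],"grip":50},{"linear":[0.003,-0.0015,-0.003],"rotation":[0.002,0.002,0.002],"grip":50}]' 40; 
python3 -m jog '[{"linear":[-0.05,0,0],"rotation":[0,0,0],"grip":50},{"linear":[-0.15,0,0],"rotation":[0,0,0],"grip":50},{"linear":[-0.3,0,0],"rotation":[0,0,0],"grip":50},{"linear":[-0.4,0,0],"rotation":[0,0,0],"grip":50},{"linear":[-0.4,0,0],"rotation":[0,0,0],"grip":50}]'>/dev/null; python3 togo.py 540 145 304; python3 shot.py 27
```

```text
time_s: 33.88
eef_pos: [474.0, -309.9, 21.0]
ee_rot: [0.708, -0.017, 0.706, 0.016]
force: [-1.1, 2.2, 9.2]
grip_width: 0.637
t 34.3 tcp [ 475.9 -311.7  148.5] F [ 0.97 -0.98 -1.83] grip 53.8
linear [-0.5321  1.5046  0.291 ] rot [0.0005 0.0209 0.0222]
```

View pics/wrist27.png

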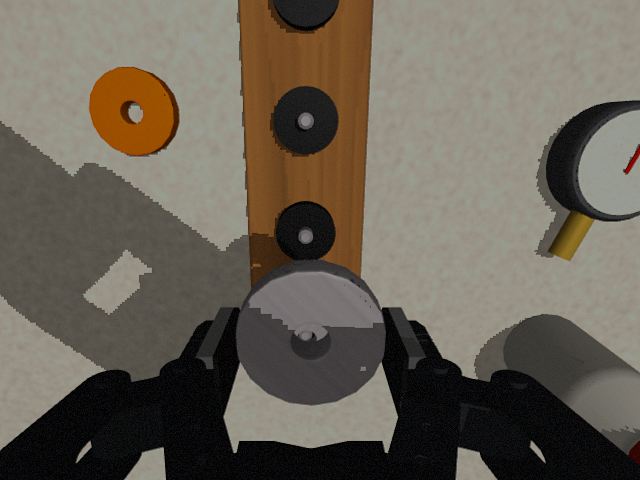

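Ring 3 is held and centred. Carry it.

```bash
python3 -m jog '[{"linear":[-0.25,0.4,0.1],"rotation":[0,0.02,0.02],"grip":50},{"linear":[-0.25,0.4,0.1],"rotation":[0,0.02,0.02],"grip":50},{"linear":[-0.25,0.4,0.1],"rotation":[0,0.02,0.02],"grip":50},{"linear":[-0.53,0.99,0.19],"rotation":[0,0.02,0.02],"grip":50},{"linear":[-0.53,0.99,0.19],"rotation":[0,0.02,0.02],"grip":50},{"linear":[-0.53,0.99,0.19],"rotation":[0,0.02,0.02],"grip":50},{"linear":[-0.53,0.99,0.19],"rotation":[0,0.02,0.02],"grip":50},{"linear":[-0.53,0.99,0.19],"rotation":[0,0.02,0.02],"grip":50},{"linear":[-0.53,0.99,0.19],"rotation":[0,0.02,0.02],"grip":50},{"linear":[-0.53,0.99,0.19],"rotation":[0,0.02,0.02],"grip":50}]'>/dev/null; python3 togo.py 540 145 304
```

```text
t 35.1833 tcp [516.8  -8.  302.4] F [-0.11 -0.1  -2.86] grip 53.8
linear [-0.0041  0.5054  0.1032] rot [ 0.0077 -0.0037 -0.0051]
```

```bash
python3 -m jog '[{"linear":[-0.004,0.505,0.103],"rotation":[0.008,-0.004,-0.005],"grip":50},{"linear":[-0.004,0.505,0.103],"rotation":[0.008,-0.004,-0.005],"grip":50},{"linear":[-0.004,0.505,0.103],"rotation":[0.008,-0.004,-0.005],"grip":50},{"linear":[-0.004,0.505,0.103],"rotation":[0.008,-0.004,-0.005],"grip":50},{"linear":[-0.004,0.505,0.103],"rotation":[0.008,-0.004,-0.005],"grip":50},{"linear":[-0.004,0.505,0.103],"rotation":[0.008,-0.004,-0.005],"grip":50},{"linear":[-0.004,0.505,0.103],"rotation":[0.008,-0.004,-0.005],"grip":50}]' >/dev/null;python3 shot.py 28; python3 togo.py 539.6 206.4 252;python3 tray.py 28
python3 - <<'E'
from h import *
I,d,K,T=load("wrist",28);C=cloud(d,K,T);tcp=np.load("pics/wrist28cal.npz")["tcp"]
u,v=map(int,proj((539.7,206,243.5),K,T));print(u,v,tcp)
a=I[v-35:v+35,u-35:u+35];b=I[252:418,225:397]
cv2.imwrite("pics/c28.png",np.hstack([cv2.resize(cv2.convertScaleAbs(a,alpha=1.5),(400,400),interpolation=cv2.INTER_NEAREST),cv2.resize(cv2.convertScaleAbs(b,alpha=1.5),(400,400),interpolation=cv2.INTER_NEAREST)]))
P=C[290:400,250:370].reshape(-1,3);P=P[(P[:,2]>tcp[2]+10)&(P[:,2]<tcp[2]+25)];A=np.c_[P[:,:2]-tcp[:2],np.ones(len(P))];print("ring plane",np.linalg.lstsq(A,P[:,2]-tcp[2],rcond=None)[0])
E
```

```text
t 35.8167 tcp [540.  143.3 303. ] F [ 0.34 -0.42 -2.5 ] grip 54.0
linear [0.17   0.2102 0.0085] rot [-0.0039 -0.0031  0.0008]
disc z 184.4166720917732 ring-top z 224.31991637991592 sp [539.46614582 206.10140499 244.22781406] house z 361.68536537582804
316 153 [539.90973087 143.59631056 302.61472117]
ring plane [-4.77922703e-03  4.21007837e-03  1.57583625e+01]
```

View pics/c28.png

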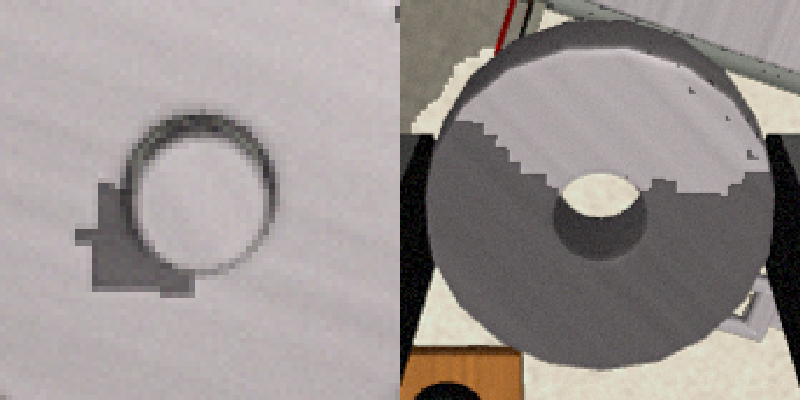

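```bash
python3 - <<'E'
from m import *
I,d,K,T=load("wrist",28);s=400/70
print("spindle",fit(np.array([281+133/s,281+275/s,118+133/s,118+275/s])-.5,6,243.5,K,T))
sx=400/172;sy=400/166
ob=np.array([225+26/sx,225+374/sx,252+47/sy,252+370/sy])-.5;bb=np.array([225+153/sx,225+247/sx,252+173/sy,252+262/sy])-.5
for z in(302.6+15.76,):print(fit(ob,28,z,K,T),fit(bb,7,z,K,T))
E
python3 togo.py 539.6 205.9 253
```

```text
spindle (array([539.79, 206.05]), array([ 0.36, -0.36,  0.03, -0.04]))
(array([539.97, 143.77]), array([-2.56,  2.55, -1.37,  2.09])) (array([539.97, 143.91]), array([ 0.9 , -0.9 ,  1.27, -1.37]))
t 35.8167 tcp [540.  143.3 303. ] F [ 0.34 -0.42 -2.5 ] grip 54.0
linear [0.1667 0.2085 0.0085] rot [-0.0039 -0.0031  0.0008]
```

```bash
python3 -m jog '[{"linear":[0,0.2085,0.0085],"rotation":[-0.004,-0.003,0],"grip":50},{"linear":[0,0.2085,0.0085],"rotation":[-0.004,-0.003,0],"grip":50},{"linear":[0,0.2085,0.0085],"rotation":[-0.004,-0.003,0],"grip":50},{"linear":[0.1,0.2085,0.0085],"rotation":[-0.004,-0.003,0],"grip":50},{"linear":[0.15,0.2085,0.0085],"rotation":[-0.004,-0.003,0],"grip":50},{"linear":[0.165,0.2085,0.0085],"rotation":[-0.004,-0.003,0],"grip":50},{"linear":[0.165,0.2085,0.0085],"rotation":[-0.004,-0.003,0],"grip":50},{"linear":[0.165,0.2085,0.0085],"rotation":[-0.004,-0.003,0],"grip":50}]' >/dev/null; python3 togo.py 539.6 205.9 240
```

```text
t 36.4833 tcp [540.2 205.  254.5] F [ 0.13  0.11 -1.89] grip 54.2
linear [ 0.0482  0.0032 -0.0018] rot [-0.0025  0.0024  0.0007]
```

```bash
python3 -m jog '[{"linear":[0.01,0.0032,-0.0018],"rotation":[-0.002,0.002,0],"grip":50},{"linear":[0.02,0.0032,-0.0018],"rotation":[-0.002,0.002,0],"grip":50},{"linear":[0.028,0.0032,-0.0018],"rotation":[-0.002,0.002,0],"grip":50},{"linear":[0.034,0.0032,-0.0018],"rotation":[-0.002,0.002,0],"grip":50},{"linear":[0.04,0.0032,-0.0018],"rotation":[-0.002,0.002,0],"grip":50},{"linear":[0.046,0.0032,-0.0018],"rotation":[-0.002,0.002,0],"grip":50},{"linear":[0.05,0.0032,-0.0018],"rotation":[-0.002,0.002,0],"grip":50},{"linear":[0.05,0.0032,-0.0018],"rotation":[-0.002,0.002,0],"grip":50}]' >/dev/null;python3 togo.py 539.6 205.9 236; python3 -m jog '[{"linear":[0.005,0,0],"rotation":[0,0,0],"grip":50},{"linear":[0.01,0,0],"rotation":[0,0,0],"grip":50},{"linear":[0.015,0,0],"rotation":[0,0,0],"grip":50},{"linear":[0.018,0,0],"rotation":[0,0,0],"grip":50},{"linear":[0.018,0,0],"rotation":[0,0,0],"grip":50}]' >/dev/null;python3 togo.py 539.6 205.9 220; python3 shot.py 29
python3 - <<'E'
import cv2,numpy as np
a=cv2.imread("pics/wrist29.png")[260:420,220:400]
cv2.imwrite("pics/c29.png",cv2.resize(cv2.convertScaleAbs(a,alpha=2),(400,360),interpolation=cv2.INTER_NEAREST))
E
```

```text
t 37.15 tcp [539.5 205.9 239.2] F [ 0.06 -0.71 -2.91] grip 54.0
linear [0.0105 0.     0.0004] rot [-0.0005 -0.0007  0.0008]
t 37.5667 tcp [539.4 205.9 233.5] F [-0.03  0.07 -2.76] grip 54.0
linear [0.045  0.     0.0007] rot [-0.0005 -0.0014  0.0009]
```

View pics/c29.png

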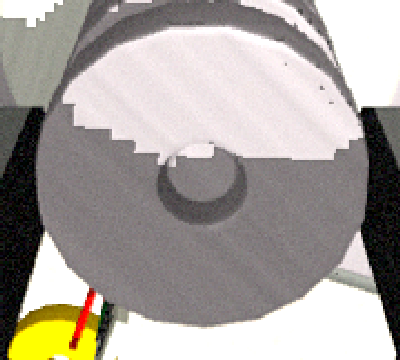

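Threaded. Lower onto ring 2.

```bash
python3 -m jog '[{"linear":[0.01,0,0.0006],"rotation":[0,0,0],"grip":50},{"linear":[0.02,0,0.0006],"rotation":[0,0,0],"grip":50},{"linear":[0.027,0,0.0006],"rotation":[0,0,0],"grip":50},{"linear":[0.027,0,0.0006],"rotation":[0,0,0],"grip":50}]'|grep -E "eef_p|force"; for i in 1 2 3 4; do python3 -m jog '[{"linear":[0.003,0,0],"rotation":[0,0,0],"grip":50},{"linear":[0.006,0,0],"rotation":[0,0,0],"grip":50},{"linear":[0.006,0,0],"rotation":[0,0,0],"grip":50}]'|grep -E "eef_pos|force";done; python3 shot.py 30; python3 tray.py 30
```

```text
eef_pos: [539.4, 205.9, 224.9]
force: [-1.2, 0.9, -2.3]
eef_pos: [539.4, 205.9, 222.9]
force: [-0.6, 0.1, -3.1]
eef_pos: [539.3, 205.8, 220.9]
force: [0.1, 0.2, -2.5]
eef_pos: [539.3, 205.8, 219.0]
force: [0.2, 0.6, -1.5]
eef_pos: [539.3, 205.8, 217.1]
force: [-0.2, -0.4, 0.0]
disc z 179.27365052830555 ring-top z 232.9285641052573 sp [539.45877062 206.9618672  238.60267621] house z 112.96234697127021
```

```bash
python3 -m jog '[{"linear":[0.003,0,0],"rotation":[0,0,0],"grip":50},{"linear":[0.006,0,0],"rotation":[0,0,0],"grip":50},{"linear":[0.01,0,0],"rotation":[0,0,0],"grip":50},{"linear":[0.01,0,0],"rotation":[0,0,0],"grip":50}]'|grep -E "eef|force"; for i in 1 2 3 ; do python3 -m jog '[{"linear":[0,0,0],"rotation":[0,0,0],"grip":50}]'|grep -E "force";done; python3 shot.py 31;python3 tray.py 31
python3 - <<'E'
import cv2,numpy as np
a=cv2.imread("pics/wrist31.png")[240:480,190:430]
cv2.imwrite("pics/c31.png",cv2.resize(cv2.convertScaleAbs(a,alpha=2),(600,600),interpolation=cv2.INTER_NEAREST))
E
```

```text
eef_pos: [539.4, 205.8, 214.0]
force: [0.8, -0.4, -1.0]
force: [0.4, 0.8, -0.1]
force: [-0.1, -0.2, -0.2]
force: [0.1, -0.1, -0.2]
disc z 176.53034074997618 ring-top z 230.02227211815122 sp [539.49313045 206.44177082 236.1098626 ] house z 112.92436265266954
```

View pics/c31.png

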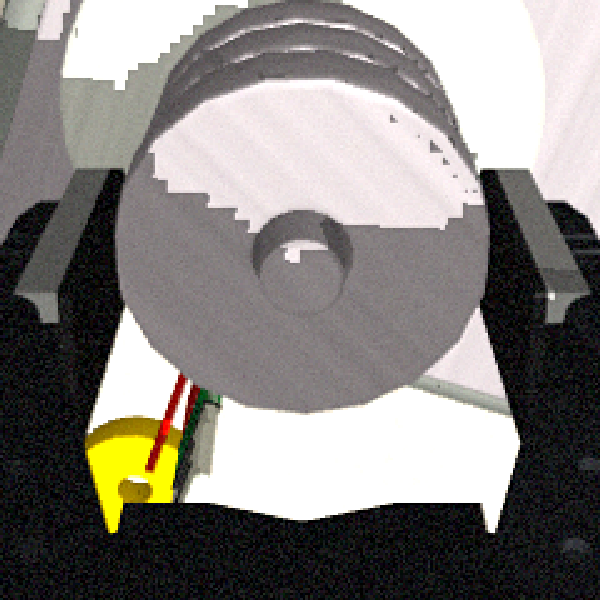

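Three rings flush, tray sunk about 17 mm. Release and retreat.

```bash
python3 -m jog '[{"linear":[0.003,0,0],"rotation":[0,0,0],"grip":50},{"linear":[0.003,0,0],"rotation":[0,0,0],"grip":62},{"linear":[0.003,0,0],"rotation":[0,0,0],"grip":68},{"linear":[0.003,0,0],"rotation":[0,0,0],"grip":68},{"linear":[0.003,0,0],"rotation":[0,0,0],"grip":68}]' |grep -E "eef|force|grip"
python3 -m jog '[{"linear":[-0.05,0,0],"rotation":[0,0,0],"grip":70},{"linear":[-0.15,0,0],"rotation":[0,0,0],"grip":72},{"linear":[-0.25,0,0],"rotation":[0,0,0],"grip":72},{"linear":[-0.3,0,0],"rotation":[0,0,0],"grip":72},{"linear":[-0.3,0,0],"rotation":[0,0,0],"grip":72},{"linear":[-0.3,-0.13,-0.025],"rotation":[0,0,0],"grip":72},{"linear":[-0.3,-0.2,-0.05],"rotation":[0,0,0],"grip":72},{"linear":[-0.3,-0.2,-0.05],"rotation":[0,0,0],"grip":72}]'>/dev/null; python3 togo.py 539 206 300;python3 shot.py 32;python3 tray.py 32; python3 shot.py 32 scene; python3 - <<'E'
import cv2,numpy as np
a=cv2.imread("pics/wrist32.png")[60:320,180:440];b=cv2.imread("pics/scene32.png")[100:210,350:460]
cv2.imwrite("pics/c32.png",np.hstack([cv2.resize(cv2.convertScaleAbs(x,alpha=1.6),(400,400),interpolation=cv2.INTER_CUBIC) for x in(a,b)]))
E
```

```text
eef_pos: [539.5, 205.8, 213.3]
force: [-0.5, 0.2, -0.3]
grip_width: 0.797
t 40.7167 tcp [526.7 142.3 302.6] F [ 0.62 -0.75 -0.33] grip 72.1
linear [0.0083 0.2102 0.0503] rot [-0.0061 -0.006   0.0032]
disc z 175.44121603920277 ring-top z 229.28646817069682 sp [539.44893712 206.04518462 235.71732686] house z 365.53976579294374
```

View pics/c32.png

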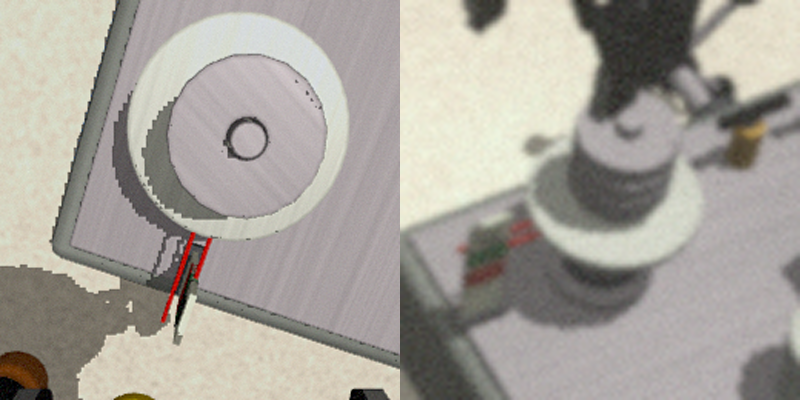

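Disc dropped from 194.2 to 175.4, a sink of 18–18.8 mm, and the pointer is beside the green patch. One final check that it is at rest and the bystanders and ring 4 are unmoved.

```bash
python3 -m jog '[{"linear":[0,-0.2,0],"rotation":[0,0,0],"grip":72},{"linear":[0,-0.2,0],"rotation":[0,0,0],"grip":72},{"linear":[0,-0.2,0],"rotation":[0,0,0],"grip":72},{"linear":[0,-0.2,0],"rotation":[0,0,0],"grip":72},{"linear":[0,-0.2,0],"rotation":[0,0,0],"grip":72},{"linear":[0,-0.2,0],"rotation":[0,0,0],"grip":72}]';python3 shot.py 33;python3 shot.py 33 top;python3 tray.py 33
```

```text
time_s: 41.32
eef_pos: [530.0, 86.1, 302.6]
ee_rot: [0.706, -0.017, 0.708, 0.017]
force: [0.2, 0.1, -0.6]
grip_width: 0.844
disc z 175.41808238286626 ring-top z 229.2855777852659 sp [539.48889644 205.64882487 235.75571781] house z 112.99841215596919
```

View pics/top33.png

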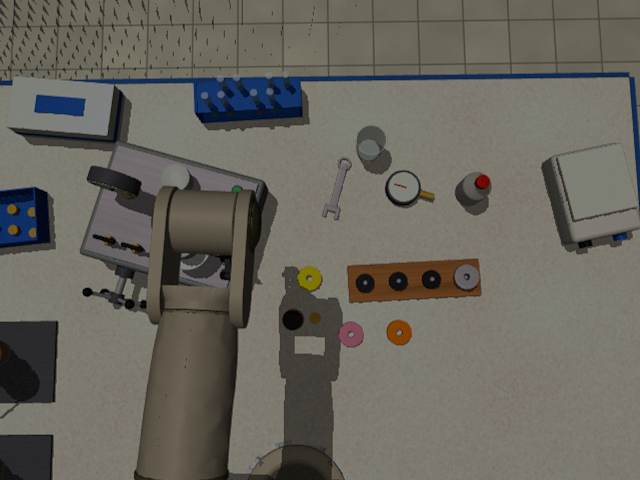

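View pics/wrist33.png

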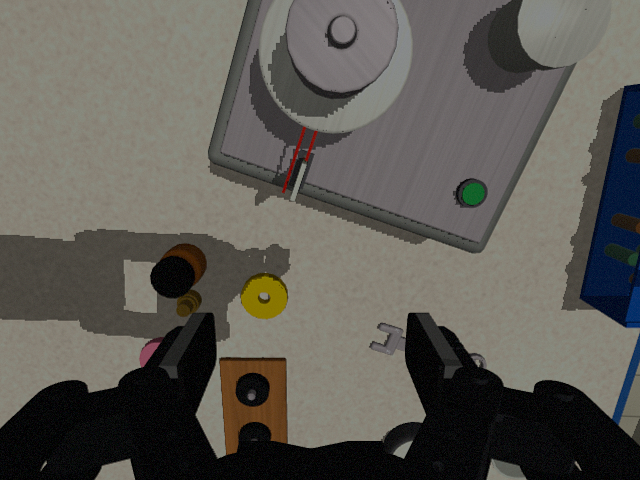

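Tray is at rest (175.44, then 175.42). Ring 4 is on the rack at (467,276), and the bystanders and look-alikes are where they started. The gripper is clear, so I'm handing in.

```bash
python3 -c "
from rig import *
print(finish_job())"
```

```text
the job is handed in; nothing more can be done
None
```

I loaded rings 1, 2 and 3 onto the spindle one at a time, left ring 4 on the rack, and handed the job in at about 41 s of the 72 s allowed.

- **Final state:** My last checks put the tray 18.0 to 18.8 mm below its top stop, which is inside the green band. The spread comes from the wrist camera's reference for the empty tray. Two readings about 0.6 s apart differed by only 0.02 mm, so the tray was at rest. The three rings lie flush and level on the spindle. The other things are where they were, and the gripper was clear of everything.

- **What went wrong:** On the first try with ring 2, my fingertips reached below the ring and landed on ring 1's rim. The tray sank about 10 mm while a gap of roughly 4 mm stayed under ring 2. I lifted ring 2 off, put it back on its rack seat, gripped it about 8 mm higher and placed it cleanly. I gripped ring 3 the same way.

- **Disagreements:** The top and wrist cameras differed by about 1 to 2 mm on the spindle's position, so I used the wrist camera's values relative to each ring. I typed one sideways move wrong (about 3 mm short) and corrected it above the spindle before lowering. The force readings were noisy by about ±1 N, so I confirmed each ring's seating from the camera depth as well.

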